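Shim the rocking tube roller mixer

TASK

The tube roller mixer rocks because the rubber foot at its near left corner (as seen from the robot) has come off. Slide the flat packer under the bare stud of that foot, then slide the tapered shim in on top of the packer, thin end first, only until it is just snug and the stud takes a few newtons of the weight, without jacking the mixer up off its other feet or shoving it along the desk. Then press down on that corner with about 10 N to make sure that it no longer rocks, leave both shims in place, and disturb nothing else.

Things in the scene. Friction and masses are not known exactly. Their poses are not given: they have to be found in the camera images.
- mixer: Tube roller mixer, about 3.2 kg, loose: white housing 200 (x) by 340 mm (y), flat top ledge 60 mm above the desk, underside 14 mm; five rollers along y up to 92 mm high, a 104 mm high drive box at the right (-y) end. Origin: centre of the footprint at desk level, z up, x away from the robot. It rests level on three 14 mm feet; 4 to 6 N down on the near left corner (-x, +y) rocks it, dipping that corner 9 to 11 mm.
- mixer_foot (a point): Point on the housing's underside, 14 mm above the desk, on the axis of the missing foot: 78 mm to -x and 148 mm to +y of the mixer's origin, 22 mm behind the front wall. A bare steel stud 23 mm across hangs down here; its flat end is 8.9 to 10.5 mm above the desk (not measured; differs from case to case). Axes as the mixer's.
- mixer_corner (a point): The place to press: a point on the flat top ledge of the mixer's near left corner, nearly over the stud, 60 mm above the desk. The free ledge is 37 mm deep in x along the front; at the left end it is 45 mm wide in y, beside a bearing cheek that rises to 94 mm. Axes as the mixer's.
- packer: Flat packer: grey plastic strip 100 x 28 mm (x by y), 6 mm thick, 24 g, loose, flat on the desk. Origin: centre of its underside; x along its length, z up.
- wedge: Tapered shim: grey plastic wedge 130 mm long (x), 34 mm wide (y), 20 g, loose on the desk; underside flat, top sloping evenly from 8 mm thick at the tail (-x end) to 1.5 mm at the thin end (+x). Origin: centre of its underside; x to the thin end, z up. On the packer it meets the stud with its thin end 20 to 55 mm past the stud's axis; pushing it then takes 1 to 1.6 times the force that the stud puts on it.
- rack: Bystander: orange tube rack, 100 x 205 mm (x by y), 94 mm high with its tubes. Origin: centre of its underside.
- slidebox: Bystander: small box of microscope slides, 60 x 85 x 30 mm. Origin: centre of its underside.
- bottle: Bystander: white reagent bottle, 52 mm across, 130 mm high. Origin: centre of its underside.
There are look-alikes about, which are no part of the job. Leave any red look-alike of the wedge alone. Leave any red look-alike of the packer alone.

How it is judged:
By the outcome, as a careful person would: the job done as asked, in the order asked, and still so for the second after the job is handed in, with the robot touching nothing.
It also fails if it takes over 64 s, if anything falls off the work surface, if the arm or the gripper's body presses on something with over 40 N, if the wrist force passes 120 N, or if a joint passes its speed limit or range.

ROBOT

A 7-joint arm with a two-finger parallel gripper is mounted at the origin on the work surface. World frame = base frame: x ahead of the robot, y to its left, z up, the work surface at z = 0. Lengths are in m, angles in rad, forces in N, time in s.
With the tool pointing down it reaches from about 0.4 to 0.875 m from the base axis. Payload 19.3 kg.
Tool frame: the origin (TCP) lies on the centre line of the jaws, within the pads' length; the fingertips stand 11 mm ahead of it and the grasp point (between the pads) lies 8 mm behind it; y points along the fingers, x is the direction in which the jaws open and shut, and the axes are right-handed (so a half turn about y gives the same grasp; the last joint's range is limited). The gripper opens to 85 mm and grips with 20 to 120 N. Pads are 22 mm wide; open, the fingers measure 114 mm over their backs; the gripper's body (76 mm by 85 mm) begins 54 mm behind the grasp point. The pads swing forward as they close: fully open they stand 13 mm farther back than shut.
Start: joints at [-1.365, 0.521, -0.036, 1.599, 0.021, 1.021, -0.113], TCP at [0.17, 0.601, 0.242] pointing down, gripper open.
Joint ranges: [-2.91, 2.91], [-0.3, 2.13], [-1.5, 1.42], [0.17, 2.43], [-1.26, 4.41], [0.16, 1.93], [-2.52, 2.52]. Speed limits (rad/s): [1.89, 1.89, 2.39, 2.39, 3.01, 3.01, 3.01].

INTERFACE

Orientations are given as [roll, pitch, yaw] about the fixed x, y, z axes, in that order (R = Rz(yaw) Ry(pitch) Rx(roll)).
In Python, from workcell import monitor, cams, bot gives the robot as it stands.
- The arm moves only by the tool send_rows, never from a script. Its argument "series" is text: rows parted by semicolons, each of 7 numbers parted by spaces: the turn, a rotation vector about the tool's x, y, z in rad, then the shift along the tool's x, y, z in mm, then the opening, from 0 (shut) to 1 (fully open). In form: ax ay az tx ty tz claw; .... A call has 1 to 20 rows; each row is the pose to reach, as a shift and turn from the pose commanded when the call began, along the tool's axes at that moment; what a row does not reach only later rows make up. A row lasts 1/12 s, in which the tool goes at most 41.7 mm and 7.16 degrees, less where a joint would pass 70% of its speed; a pose out of reach is approached as far as the arm can. A call with a gripper value outside its range is refused whole. The fingers move at their own pace and stop on an object; "force" is the grip in N (left out, the last holds). Time passes only in rows, so rows that repeat a pose let the fingers close. It gives the time, the measured TCP pose, the force and the opening at its end, in the units of the state.
- monitor.observe(): the state, without advancing time (a new reading comes with each control period).
- cams.grab_frame(name): name is "side" or "top"; returns the picture (384x512x3 uint8, red, green, blue); there is no depth.
- cams.get_calibration(name): a dict with "mtx" (3x3 intrinsics, pixels), "origin" and "attitude" of the camera in the world. Camera axes: x right, y down, z forward; pixel columns grow to the right and rows downward; lengths in m; the calibration is good to about 2 mm. A picture is of the moment at which its call begins. get_calibration takes no time and is no camera call.
- bot.job_done(): hands the job in, once; it reports no verdict.
The state is a dict: "clock": time; "qpos": joint angles; "qd": joint speeds; "joint_efforts": joint torques, N m; "position": TCP position; "tool_rot": TCP orientation; "force": force on the tool from outside, world axes, zero at the start; "moment": the same for the moment, N m; "grip_width": finger opening in m.
Only numpy, scipy, OpenCV 4.12 (cv2) and the standard library are available. Lean on these libraries where they do the work, as an engineer would, in place of code of your own. Each camera call takes 0.05 s, during which the arm holds its last target.

## Working session

There is one attempt and no reset: what is moved stays moved. The work goes in short steps, Python scripts to look and compute and a tool call to move; the robot and the scene stay as the last step left them, time stands still between calls to the robot, and variables do not carry over. Pictures are saved under pics/ and viewed, and the job is handed in when it is done.

Besides the shell and the picture viewer there is one more tool, called after ">>>" as name(argument=value, ...) on one line, values as JSON. send_rows: Moves the arm, as the interface text tells. Its arguments: {"type":"object","properties":{"series":{"type":"string"},"force":{"type":"number"}},"required":["series"]}

```bash
mkdir -p pics; ls; python3 - <<'E'
from workcell import monitor,cams,bot
import cv2
print(monitor.observe())
for n in("side","top"):
    f=cams.grab_frame(n); cv2.imwrite(f"pics/{n}0.png",cv2.resize(f[:,:,::-1],(800,600),interpolation=cv2.INTER_CUBIC)); cv2.imwrite(f"pics/raw_{n}0.png",f[:,:,::-1])
    print(n,cams.get_calibration(n))
E
```

```text
pics
{'clock': 0.0, 'qpos': array([-1.36519729,  0.52204551, -0.03631184,  1.59998249,  0.02120929,
        1.02109811, -0.11280377]), 'qd': array([-2.69010500e-04, -1.91067134e-03,  5.91527715e-04,  7.62804531e-04,
       -1.11156127e-03,  1.69654617e-03, -7.99522943e-05]), 'joint_efforts': array([ 1.02288239e-03, -9.27113271e+01,  1.98077068e+00, -3.69916248e+01,
        1.79238390e-02,  8.47980904e-03, -5.36359096e-06]), 'position': array([0.17015649, 0.60106329, 0.24171541]), 'tool_rot': array([-1.57089335e+00,  1.14414598e-03,  1.29497440e+00]), 'force': array([-0.17601768,  1.07886859,  0.64495876]), 'moment': array([ 0.00207442, -0.02790981,  0.04815687]), 'grip_width': 0.08521893663945439}
side {'mtx': array([[479.58572318,   0.        , 247.4926368 ],
       [  0.        , 479.58572318, 198.61501556],
       [  0.        ,   0.        ,   1.        ]]), 'origin': array([ 0.4528771 , -0.92265068,  1.00164454]), 'attitude': array([-2.34159563,  0.00569082, -0.08175769])}
top {'mtx': array([[349.85511643,   0.        , 257.70612236],
       [  0.        , 349.85511643, 196.97729806],
       [  0.        ,   0.        ,   1.        ]]), 'origin': array([0.44716169, 0.04673749, 0.98733153]), 'attitude': array([-3.05801789, -0.00828873, -1.58871557])}
```

View pics/side0.png

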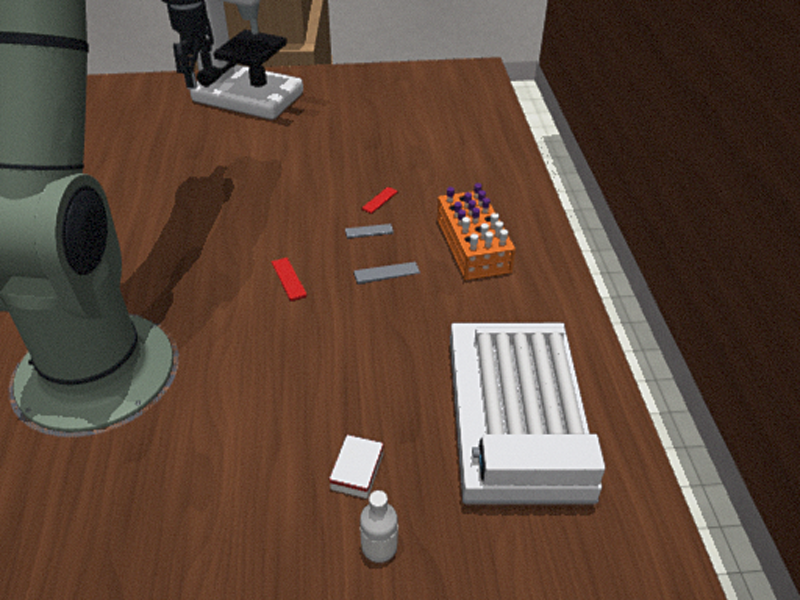

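View pics/top0.png

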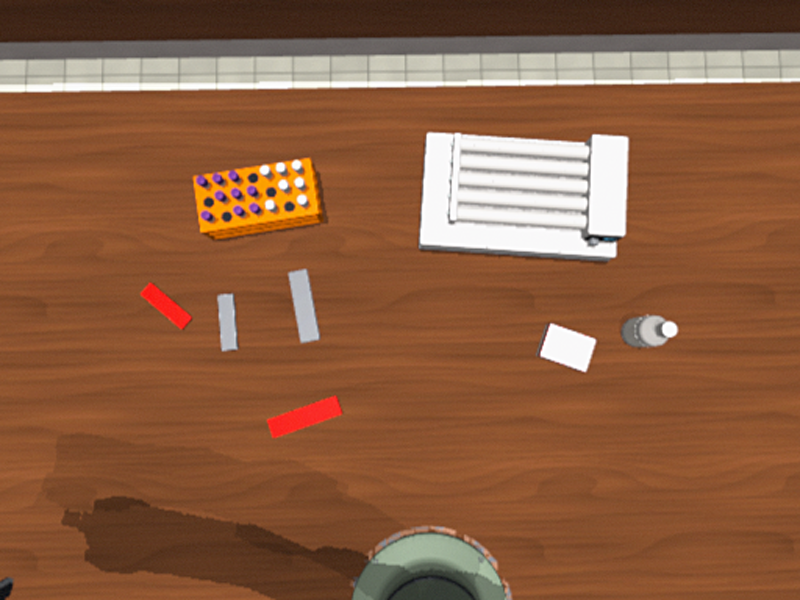

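```bash
cat > h.py <<'E'
from workcell import monitor,cams,bot
import cv2,numpy as np
from scipy.spatial.transform import Rotation as R
def cal(n):
    c=cams.get_calibration(n); return c['mtx'],np.array(c['origin']),R.from_euler('xyz',c['attitude']).as_matrix()
def back(n,uv,z):
    K,o,A=cal(n); d=A@np.linalg.inv(K)@np.array([uv[0],uv[1],1.]); return o+d*(z-o[2])/d[2]
def proj(n,p):
    K,o,A=cal(n); q=K@(A.T@(np.array(p)-o)); return q[:2]/q[2]
E
python3 - <<'E'
from h import *
for n in("top","side"):
    f=cv2.imread(f"pics/raw_{n}0.png"); h=f.astype(int)
    m=((h.max(2)-h.min(2)<40)&(h.mean(2)>95)&(h.mean(2)<215)).astype(np.uint8)
    k,l,s,c=cv2.connectedComponentsWithStats(m)
    for i in range(1,k):
        if 200<s[i,4]<1500:
            pts=np.argwhere(l==i)[:,::-1].astype(np.float32)
            w=np.array([back(n,p,0.005)[:2] for p in pts],np.float32)
            r=cv2.minAreaRect(w*1000)
            print(n,s[i],r,cv2.boxPoints(r).round(0).tolist())
# mixer
for uv,z in [((420,247),.06),((427,133),.06),((616,257),.06),((628,136),.104),((590,135),.104),((627,237),.104)]:
    print(uv,back("top",(uv[0]*.64,uv[1]*.64),z))
f=cv2.imread("pics/raw_side0.png")
cv2.imwrite("pics/s_shims.png",cv2.resize(f[130:190,170:280],None,fx=7,fy=7,interpolation=cv2.INTER_CUBIC))
f=cv2.imread("pics/raw_top0.png")
cv2.imwrite("pics/t_shims.png",cv2.resize(f[165:235,130:215],None,fx=8,fy=8,interpolation=cv2.INTER_CUBIC))
cv2.imwrite("pics/t_mix.png",cv2.resize(f[75:175,260:410],None,fx=5.3,fy=5.3,interpolation=cv2.INTER_CUBIC))
E
```

```text
top [185 172  20  48 594] ((537.2636108398438, 216.02244567871094), (131.15821838378906, 36.18889617919922), 10.291049003601074) [[470.0, 222.0], [476.0, 187.0], [605.0, 210.0], [599.0, 246.0]]
top [139 188  13  37 388] ((510.1604309082031, 352.7289733886719), (101.93959045410156, 30.423168182373047), 4.368233680725098) [[458.0, 364.0], [460.0, 334.0], [562.0, 341.0], [560.0, 372.0]]
top [398 202  30  20 464] ((480.7782897949219, -397.9386901855469), (81.8504638671875, 53.55767059326172), 89.0061264038086) [[453.0, -438.0], [507.0, -439.0], [508.0, -357.0], [455.0, -357.0]]
side [131   0  15  43 220] ((106.85089874267578, 1395.8612060546875), (54.69276809692383, 492.8185729980469), 7.653352737426758) [[47.0, 1636.0], [113.0, 1148.0], [167.0, 1155.0], [101.0, 1644.0]]
side [ 122   42   72   34 1231] ((218.23236083984375, 1011.9911499023438), (227.78128051757812, 295.5426025390625), 61.43450927734375) [[34.0, 983.0], [294.0, 841.0], [402.0, 1041.0], [143.0, 1183.0]]Traceback (most recent call last):
  File "<stdin>", line 9, in <module>
  File "h.py", line 7, in back
    K,o,A=cal(n); d=A@np.linalg.inv(K)@np.array([uv[0],uv[1],1.]); return o+d*(z-o[2])/d[2]
          ~~~^^^
  File "h.py", line 5, in cal
    c=cams.get_calibration(n); return c['mtx'],np.array(c['origin']),R.from_euler('xyz',c['attitude']).as_matrix()
ValueError: time passes only in moves, steps and waits
```

```bash
sed -i 's/^def cal/import functools\n@functools.lru_cache(None)\ndef cal/' h.py
python3 - <<'E'
from h import *
for uv,z in [((420,247),.06),((427,133),.06),((616,257),.06),((628,136),.104),((590,135),.104),((627,237),.104)]:
    print(uv,back("top",(uv[0]*.64,uv[1]*.64),z))
f=cv2.imread("pics/raw_side0.png")
cv2.imwrite("pics/s_shims.png",cv2.resize(f[130:190,170:280],None,fx=7,fy=7,interpolation=cv2.INTER_CUBIC))
f=cv2.imread("pics/raw_top0.png")
cv2.imwrite("pics/t_shims.png",cv2.resize(f[165:235,130:215],None,fx=8,fy=8,interpolation=cv2.INTER_CUBIC))
cv2.imwrite("pics/t_mix.png",cv2.resize(f[75:175,260:410],None,fx=5.3,fy=5.3,interpolation=cv2.INTER_CUBIC))
E
```

```text
(420, 247) [0.62899947 0.00599015 0.06      ]
(427, 133) [ 0.8308293  -0.01041704  0.06      ]
(616, 257) [ 0.60606969 -0.3310982   0.06      ]
(628, 136) [ 0.80258886 -0.34363993  0.104     ]
(590, 135) [ 0.80523525 -0.28002674  0.104     ]
(627, 237) [ 0.63148378 -0.33300784  0.104     ]
```

View pics/s_shims.png

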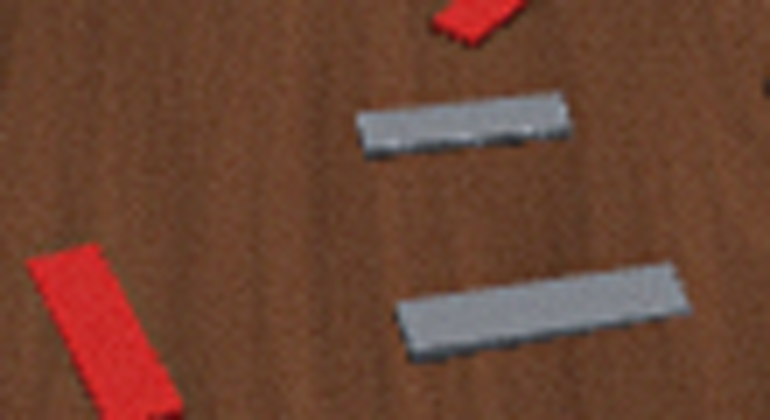

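View pics/t_shims.png

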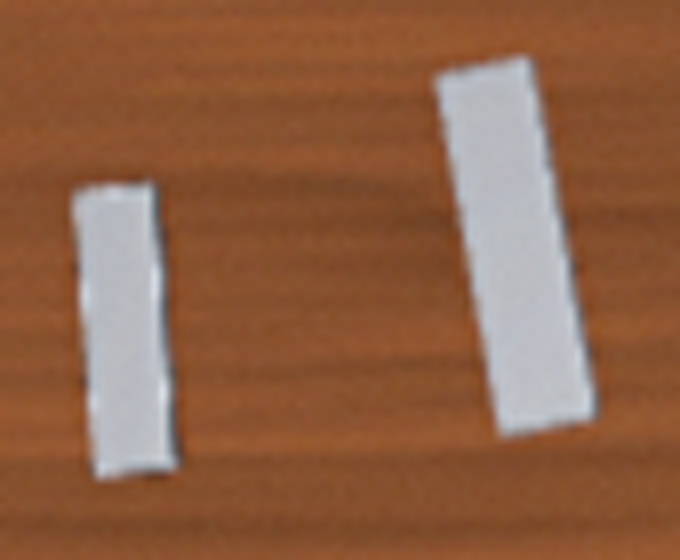

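View pics/t_mix.png

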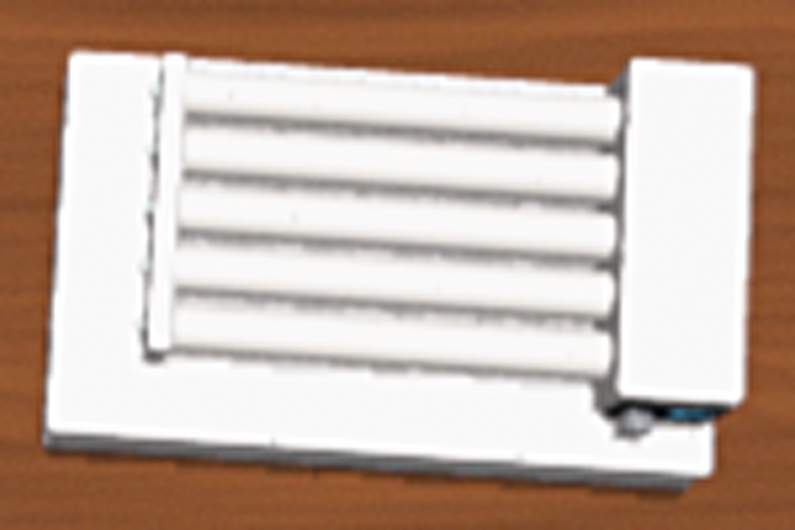

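```bash
python3 - <<'E'
from h import *
f=cv2.imread("pics/raw_side0.png")
cv2.imwrite("pics/s_mix.png",cv2.resize(f[198:328,280:395],None,fx=4.6,fy=4.6,interpolation=cv2.INTER_CUBIC))
f=cv2.imread("pics/raw_top0.png")
cv2.imwrite("pics/t_mixc.png",cv2.resize(f[140:175,260:320],None,fx=13,fy=13,interpolation=cv2.INTER_CUBIC))
E
```

```text
(no output)
```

View pics/s_mix.png

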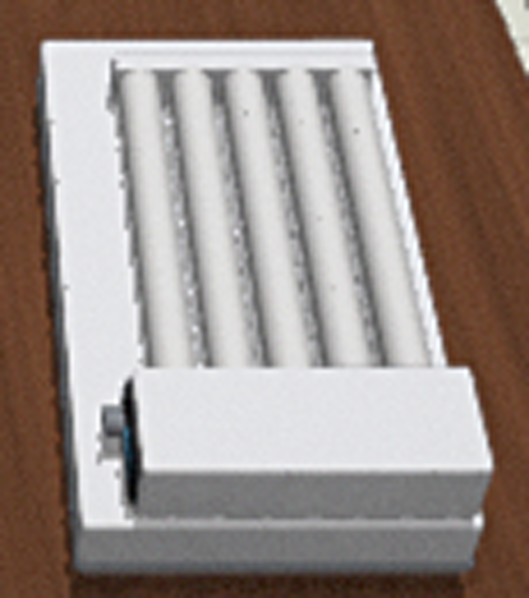

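View pics/t_mixc.png

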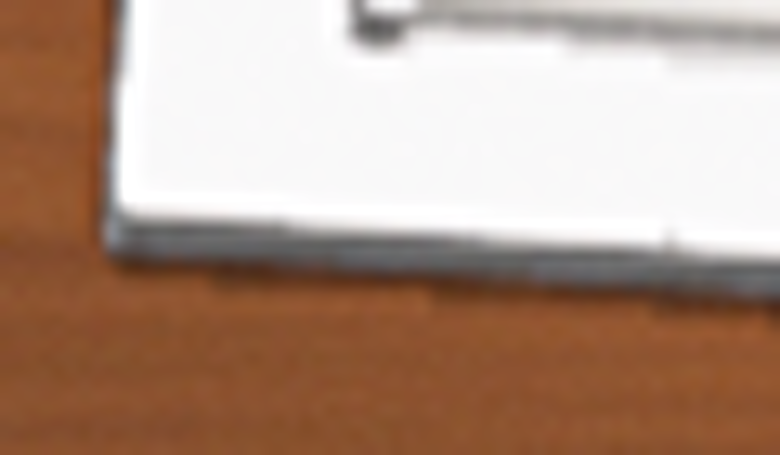

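```bash
python3 - <<'E'
from h import *
from scipy.optimize import least_squares
NL=(-.1,.17,.06);FL=(.1,.17,.06);NR=(-.1,-.17,.06);FR=(.1,-.17,.06)
obs=[("top",NL,(268.4,156.0)),("top",FL,(272.8,84.4)),("top",NR,(393.9,163.65)),
("side",NL,(288.7,206.5)),("side",FL,(360.7,206.5)),("side",NR,(297.6,312.0)),("side",FR,(383.2,311.5))]
def w(p,q): c,s=np.cos(p[2]),np.sin(p[2]); return np.array([p[0]+c*q[0]-s*q[1],p[1]+s*q[0]+c*q[1],q[2]])
for sel in (obs,obs[:3],obs[3:]):
    r=least_squares(lambda p:np.concatenate([proj(n,w(p,q))-np.array(o) for n,q,o in sel]),[.72,-.16,-.07])
    p=r.x; print(p[:2].round(4),np.degrees(p[2]).round(2),r.fun.reshape(-1,2).round(1).tolist(),'stud',w(p,(-.078,.148,0)).round(4))
E
```

```text
[ 0.7212 -0.1713] -4.88 [[0.1, -0.5], [0.5, -0.9], [0.7, 0.4], [-0.8, -0.9], [-0.7, -1.0], [-1.2, -0.3], [1.6, 0.2]] stud [ 0.6561 -0.0172  0.    ]
[ 0.7208 -0.1699] -4.5 [[-0.2, 0.1], [-0.3, -0.3], [0.5, 0.2]] stud [ 0.6546 -0.0163  0.    ]
[ 0.7216 -0.1724] -5.15 [[-0.3, -0.8], [-0.1, -0.6], [-1.3, -0.1], [1.6, 0.8]] stud [ 0.6572 -0.018   0.    ]
```

```bash
cat >> h.py <<'E'
def delta(pos,yaw_deg,cmd=None):
    s=monitor.observe() 
    p=np.array(s['position']) ; A=R.from_euler('xyz',s['tool_rot'])
    T=R.from_euler('xyz',[-np.pi/2,0,np.radians(yaw_deg)])
    if cmd is not None: p=np.array(cmd[:3]); A=R.from_euler('xyz',[-np.pi/2,0,np.radians(cmd[3])])
    rv=(A.inv()*T).as_rotvec(); t=A.inv().apply(np.array(pos)-p)*1000
    print('t',s['clock'],'pos',p.round(4),'rot',s['tool_rot'].round(4),'f',s['force'].round(2),'w',round(s['grip_width'],4))
    print('turn',rv.round(4),'shift',t.round(1)); return rv,t
E
python3 -c "
from h import *
delta((.474,.350,.09),94.4)"
```

```text
t 0.1 pos [0.1701 0.6011 0.2418] rot [-1.5709e+00  1.0000e-03  1.2951e+00] f [ 0.04 -0.04 -0.5 ] w 0.0851
turn [-1.000e-04 -3.525e-01 -1.000e-03] shift [-158.8  152.  -360.7]
```

>>> send_rows(series="0 -0.3525 0 -159 152 -361 0.65; 0 -0.3525 0 -159 152 -361 0.65; 0 -0.3525 0 -159 152 -361 0.65; 0 -0.3525 0 -159 152 -361 0.65; 0 -0.3525 0 -159 152 -361 0.65; 0 -0.3525 0 -159 152 -361 0.65; 0 -0.3525 0 -159 152 -361 0.65; 0 -0.3525 0 -159 152 -361 0.65; 0 -0.3525 0 -159 152 -361 0.65; 0 -0.3525 0 -159 152 -361 0.65; 0 -0.3525 0 -159 152 -361 0.65; 0 -0.3525 0 -159 152 -361 0.65; 0 -0.3525 0 -159 152 -361 0.65; 0 -0.3525 0 -159 152 -361 0.65", force=40)

```text
clock: 1.27
position: [0.4735, 0.351, 0.0905]
tool_rot: [-1.57, -0.0, 1.649]
force: [-0.9, -0.2, 0.7]
grip_width: 0.0558
```

```bash
python3 - <<'E'
from h import *
delta((.474,.350,.014),94.4)
for n in("side","top"):
    f=cams.grab_frame(n)[:,:,::-1]; cv2.imwrite(f"pics/raw_{n}1.png",f)
    x,y=proj(n,(.49,.33,.02)).astype(int); x=max(x,70);y=max(y,55)
    cv2.imwrite(f"pics/{n}1.png",cv2.resize(f[y-55:y+55,x-70:x+70],None,fx=5,fy=5,interpolation=cv2.INTER_CUBIC))
E
```

```text
t 1.2667 pos [0.4735 0.351  0.0905] rot [-1.5705e+00 -5.0000e-04  1.6486e+00] f [-0.89 -0.2   0.68] w 0.0558
turn [-0.0003  0.001   0.0005] shift [-1.1 76.5 -0.5]
```

View pics/side1.png

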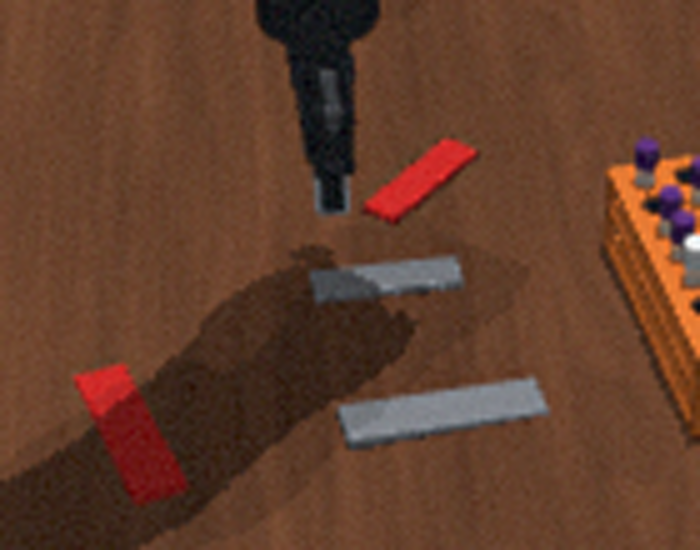

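View pics/top1.png

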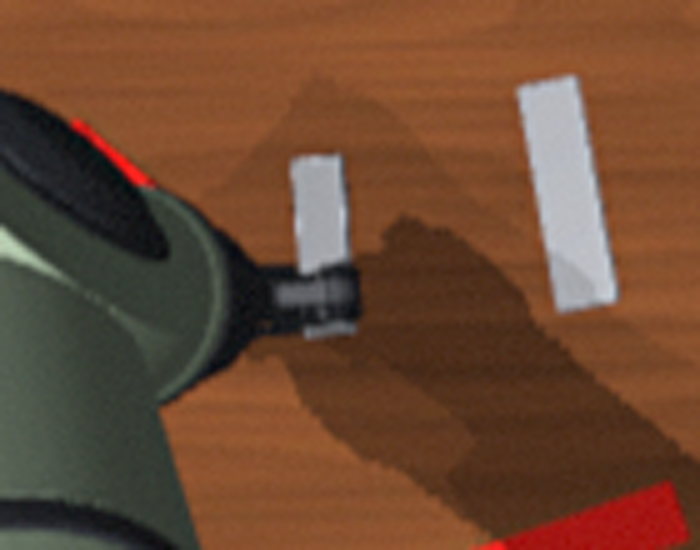

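>>> send_rows(series="0 0 0 -1 35 0 0.6; 0 0 0 -1 60 0 0.55; 0 0 0 -1 72 0 0.5; 0 0 0 -1 76 0 0.5; 0 0 0 -1 76 0 0.5; 0 0 0 -1 76 0 0.2; 0 0 0 -1 76 0 0.2; 0 0 0 -1 76 0 0.2; 0 0 0 -1 76 0 0.2; 0 0 0 -1 76 0 0.2; 0 0 0 -1 76 0 0.2; 0 0 0 -1 76 0 0.2", force=40)

```text
clock: 2.37
position: [0.4749, 0.3497, 0.0157]
tool_rot: [-1.572, -0.001, 1.647]
force: [-2.1, 0.2, 7.3]
grip_width: 0.0248
```

```bash
python3 - <<'E'
from h import *
delta((.474,.350,.014),94.4)
for n in("side",):
    f=cams.grab_frame(n)[:,:,::-1]; cv2.imwrite(f"pics/raw_{n}2.png",f)
    x,y=proj(n,(.49,.33,.02)).astype(int)
    cv2.imwrite(f"pics/{n}2.png",cv2.resize(f[y-40:y+40,x-50:x+50],None,fx=7,fy=7,interpolation=cv2.INTER_CUBIC))
E
```

```text
t 2.3667 pos [0.4749 0.3497 0.0157] rot [-1.5723e+00 -1.3000e-03  1.6474e+00] f [-2.07  0.15  7.25] w 0.0248
turn [ 0.0015 -0.0002  0.0013] shift [0.4 1.7 0.8]
```

View pics/side2.png

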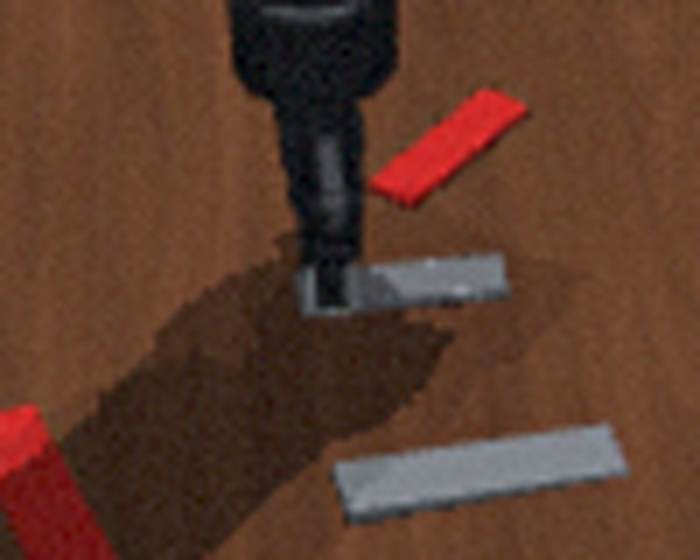

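>>> send_rows(series="0 0 0 0 0 0 0.2; 0 0 0 0 -10 0 0.2; 0 0 0 0 -35 0 0.2; 0 0 0 0 -45 0 0.2; 0 0 0 0 -45 0 0.2; 0 0 0 0 -45 0 0.2")

```text
clock: 2.92
position: [0.4748, 0.3493, 0.0603]
tool_rot: [-1.572, -0.001, 1.647]
force: [-0.7, 0.8, -0.7]
grip_width: 0.0246
```

```bash
python3 - <<'E'
from h import *
delta((.474,.350,.014),94.4)
for n in("side","top"):
    f=cams.grab_frame(n)[:,:,::-1]; cv2.imwrite(f"pics/raw_{n}3.png",f)
    x,y=proj(n,(.49,.33,.02)).astype(int)
    cv2.imwrite(f"pics/{n}3.png",cv2.resize(f[y-40:y+40,x-50:x+50],None,fx=7,fy=7,interpolation=cv2.INTER_CUBIC))
E
```

```text
t 2.9167 pos [0.4748 0.3493 0.0603] rot [-1.5724e+00 -1.1000e-03  1.6473e+00] f [-0.69  0.77 -0.71] w 0.0246
turn [ 0.0016 -0.0003  0.0011] shift [ 0.7 46.3  0.8]
```

View pics/side3.png

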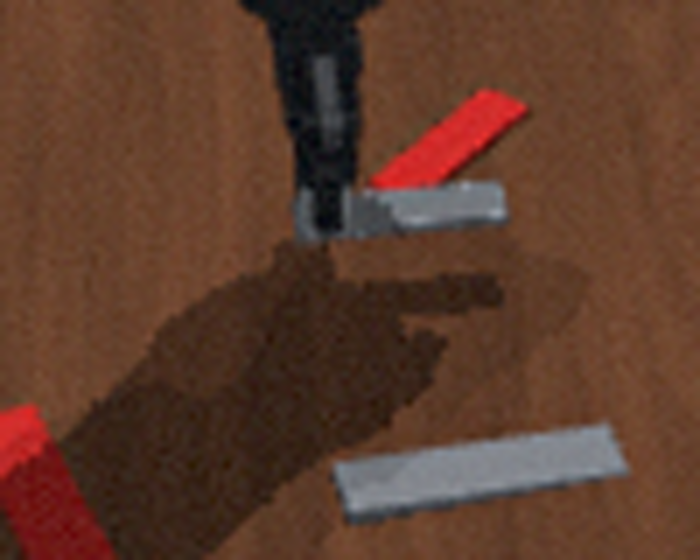

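View pics/top3.png

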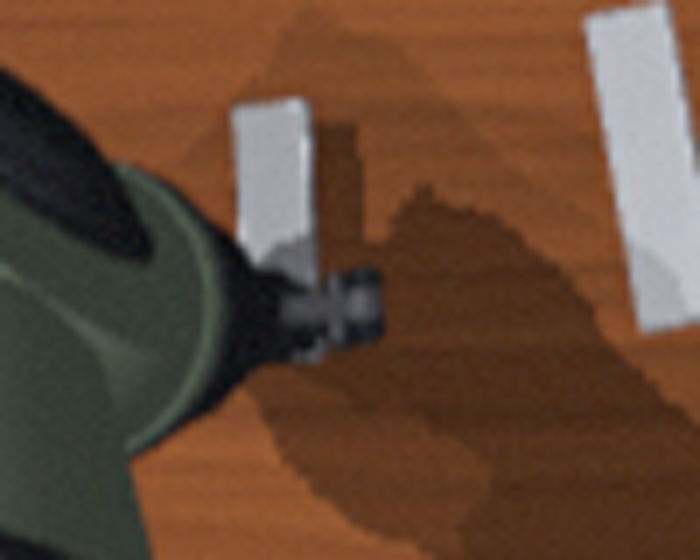

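```bash
python3 -c "
from h import *
delta((.5239,-.0062,.0603),85.3)"
```

```text
t 3.0167 pos [0.4742 0.3489 0.059 ] rot [-1.5705e+00  2.0000e-04  1.6475e+00] f [-1.12 -0.81 -0.39] w 0.0246
turn [-0.0003  0.1587 -0.0002] shift [-357.9   -1.2  -22.4]
```

>>> send_rows(series="0 0.04 0 -40 0 -2 0.2; 0 0.1587 0 -80 0 -5 0.2; 0 0.1587 0 -120 0 -7 0.2; 0 0.1587 0 -160 0 -10 0.2; 0 0.1587 0 -200 0 -13 0.2; 0 0.1587 0 -240 0 -15 0.2; 0 0.1587 0 -280 0 -18 0.2; 0 0.1587 0 -315 0 -20 0.2; 0 0.1587 0 -340 0 -22 0.2; 0 0.1587 0 -354 0 -22 0.2; 0 0.1587 0 -358 0 -22 0.2; 0 0.1587 0 -358 0 -22 0.2; 0 0.1587 0 -358 0 -22 0.2; 0 0.1587 0 -358 0 -22 0.2; 0 0.1587 0 -358 0 -22 0.2")

```text
clock: 4.27
position: [0.5236, -0.0049, 0.0592]
tool_rot: [-1.571, -0.0, 1.491]
force: [0.1, -0.1, 1.1]
grip_width: 0.0248
```

```bash
python3 - <<'E'
from h import *
delta((.5239,-.0062,.018),85.3)
for n in("side","top"):
    f=cams.grab_frame(n)[:,:,::-1]; cv2.imwrite(f"pics/raw_{n}4.png",f)
    x,y=proj(n,(.58,-.01,.05)).astype(int)
    cv2.imwrite(f"pics/{n}4.png",cv2.resize(f[y-40:y+40,x-50:x+50],None,fx=7,fy=7,interpolation=cv2.INTER_CUBIC)); print(x-50,y-40)
E
```

```text
t 4.2667 pos [ 0.5236 -0.0049  0.0592] rot [-1.5705e+00 -3.0000e-04  1.4906e+00] f [ 0.08 -0.14  1.15] w 0.0248
turn [-0.0003  0.0018  0.0003] shift [-1.3 41.2 -0.4]
218 173
224 136
```

View pics/side4.png

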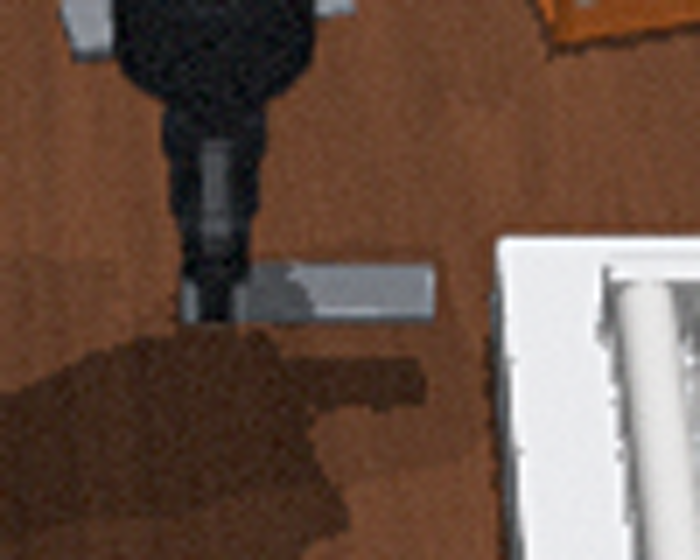

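View pics/top4.png

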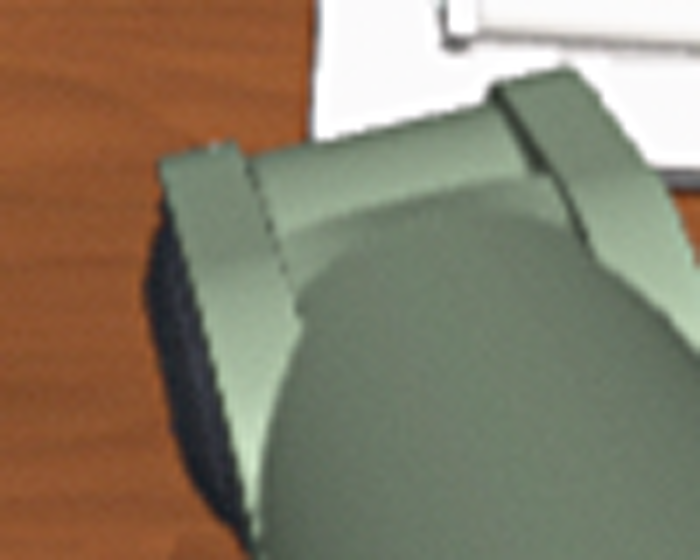

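```bash
python3 - <<'E'
from h import *
p=lambda a,b,z:print((a,b),back("side",((a+.5)/7-.5+218,(b+.5)/7-.5+173),z).round(4))
z=.0592-.0157
p(435,265,z+.006);p(433,322,z);p(436,303,z+.006);p(182,322,z);p(290,265,z+.006)
# side expected front corners given TCP (.5236,-.005), yaw -4.6
for q in [(.5236,-.005)]:
    u=np.array([.9966,-.0802]);v=np.array([.0802,.9966])
    for d,s,zz in [(85,14,.006),(85,-14,.006),(85,-14,0),(-15,-14,0)]:
        w=np.array(q)+u*d/1000+v*s/1000; r=proj("side",(*w,z+zz)); print(d,s,(r-[218,173])*7)
E
```

```text
(435, 265) [6.129e-01 1.000e-04 4.950e-02]
(433, 322) [ 0.609  -0.0251  0.0435]
(436, 303) [ 0.6105 -0.0206  0.0495]
(182, 322) [ 0.5108 -0.0165  0.0435]
(290, 265) [0.5555 0.0051 0.0495]
85 14 [422.78734865 258.92223129]
85 -14 [426.19976582 309.99654915]
85 -14 [425.58953426 320.54905916]
-15 -14 [170.83695239 321.81614659]
```

```bash
python3 -c "
from h import *
delta((.5236,-.0075,.0172),85.3)
delta((.601,-.0139,.0172),85.3)"
```

```text
t 4.3667 pos [ 0.5236 -0.0053  0.0593] rot [-1.5707e+00 -2.0000e-04  1.4901e+00] f [-0.75  0.53  0.38] w 0.0246
turn [-0.0001  0.0014  0.0002] shift [-2.2 42.1 -0.2]
t 4.3667 pos [ 0.5236 -0.0053  0.0593] rot [-1.5707e+00 -2.0000e-04  1.4901e+00] f [-0.75  0.53  0.38] w 0.0246
turn [-0.0001  0.0014  0.0002] shift [ -2.4  42.  -77.8]
```

>>> send_rows(series="0 0.001 0 -2.2 20 0 0.2; 0 0.001 0 -2.2 36 0 0.2; 0 0.001 0 -2.2 42 0 0.2; 0 0.001 0 -2.2 42 0 0.2; 0 0.001 0 -2.2 42 0 0.2; 0 0.001 0 -2.2 42 -8 0.2; 0 0.001 0 -2.2 42 -16 0.2; 0 0.001 0 -2.2 42 -24 0.2; 0 0.001 0 -2.2 42 -30 0.2; 0 0.001 0 -2.2 42 -34 0.2; 0 0.001 0 -2.2 42 -36 0.2; 0 0.001 0 -2.2 42 -36 0.2")

```text
clock: 5.37
position: [0.5597, -0.0114, 0.0173]
tool_rot: [-1.571, -0.0, 1.488]
force: [-0.1, 0.5, -0.5]
grip_width: 0.0244
```

```bash
python3 - <<'E'
from h import *
delta((.601,-.0139,.0172),85.3)
for n in("side",):
    f=cams.grab_frame(n)[:,:,::-1]; cv2.imwrite(f"pics/raw_{n}5.png",f)
    x,y=proj(n,(.62,-.01,.05)).astype(int)
    cv2.imwrite(f"pics/{n}5.png",cv2.resize(f[y-40:y+40,x-50:x+50],None,fx=7,fy=7,interpolation=cv2.INTER_CUBIC)); print(x-50,y-40)
E
```

```text
t 5.3667 pos [ 0.5597 -0.0114  0.0173] rot [-1.5709 -0.      1.4875] f [-0.08  0.46 -0.53] w 0.0244
turn [ 0.0001 -0.0012  0.    ] shift [  1.    0.1 -41.3]
232 172
```

View pics/side5.png

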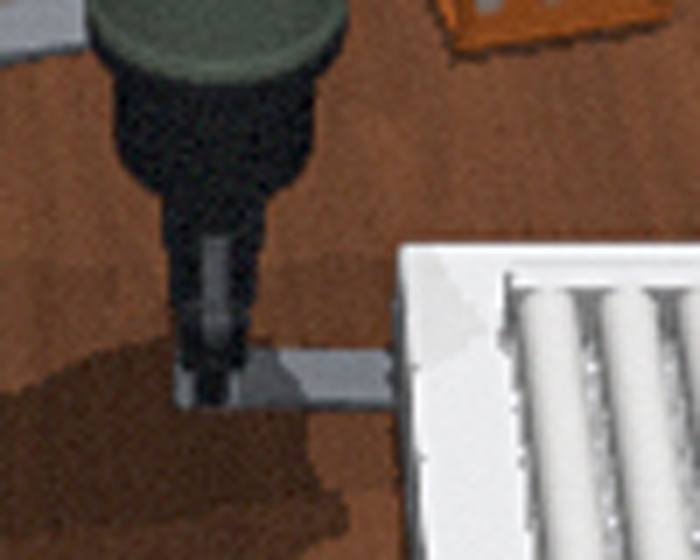

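>>> send_rows(series="0 0 0 1 0 -7 0.2; 0 0 0 1 0 -14 0.2; 0 0 0 1 0 -21 0.2; 0 0 0 1 0 -28 0.2; 0 0 0 1 0 -34 0.2; 0 0 0 1 0 -39 0.2; 0 0 0 1 0 -41 0.2; 0 0 0 1 0 -41 0.2; 0 0 0 1 0 -41 0.2")

```text
clock: 6.17
position: [0.6001, -0.0138, 0.0172]
tool_rot: [-1.57, 0.0, 1.488]
force: [-1.6, 0.9, 0.4]
grip_width: 0.0245
```

```bash
python3 - <<'E'
from h import *
delta((.601,-.0139,.0158),85.3)
E
```

```text
t 6.1667 pos [ 0.6001 -0.0138  0.0172] rot [-1.5704e+00  1.0000e-04  1.4877e+00] f [-1.56  0.89  0.4 ] w 0.0245
turn [-0.0004 -0.0011 -0.0001] shift [-0.   1.4 -0.9]
```

>>> send_rows(series="0 0 0 0 1.2 0 0.2; 0 0 0 0 1.2 0 0.2; 0 0 0 0 1.2 0 0.5; 0 0 0 0 1.2 0 0.5; 0 0 0 0 1.2 0 0.5; 0 0 0 0 1.2 0 0.5; 0 0 0 0 0 0 0.5; 0 0 0 0 -10 2 0.5; 0 0 0 0 -30 15 0.6; 0 0 0 0 -60 40 0.65; 0 0 0 0 -90 70 0.65; 0 0 0 0 -90 100 0.65; 0 0 0 0 -90 100 0.65")

```text
clock: 7.25
position: [0.4964, -0.0054, 0.1094]
tool_rot: [-1.57, 0.0, 1.488]
force: [2.1, -0.4, -0.8]
grip_width: 0.0554
```

```bash
python3 - <<'E'
from h import *
u=np.array([np.cos(np.radians(10.3)),np.sin(np.radians(10.3))])
g=np.array([.5373,.216])-u*.051; print(g)
delta((*g,.09),100.3)
for n in("side","top"):
    f=cams.grab_frame(n)[:,:,::-1]; cv2.imwrite(f"pics/raw_{n}6.png",f)
    x,y=proj(n,(.62,-.01,.05)).astype(int)
    cv2.imwrite(f"pics/{n}6.png",cv2.resize(f[y-40:y+40,x-50:x+50],None,fx=7,fy=7,interpolation=cv2.INTER_CUBIC)); print(x-50,y-40)
E
```

```text
[0.48712186 0.20688109]
t 7.25 pos [ 0.4964 -0.0054  0.1094] rot [-1.5704e+00  4.0000e-04  1.4881e+00] f [ 2.14 -0.38 -0.81] w 0.0554
turn [-0.0005 -0.2624 -0.0004] shift [210.8  19.3  26.8]
232 172
224 121
```

View pics/side6.png

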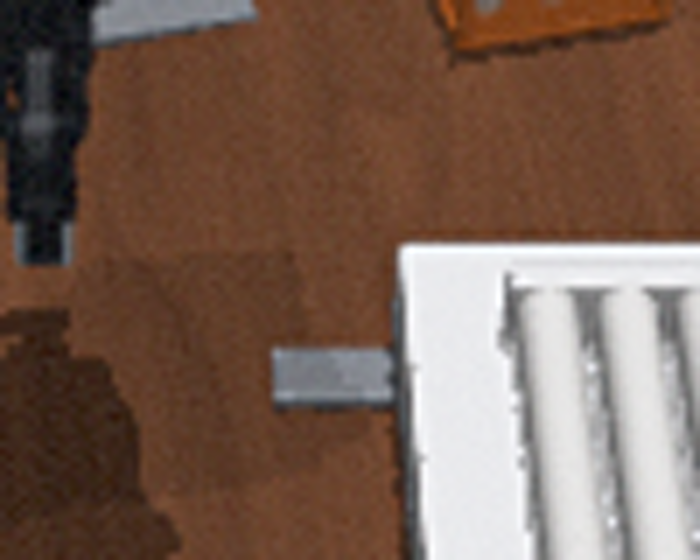

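View pics/top6.png

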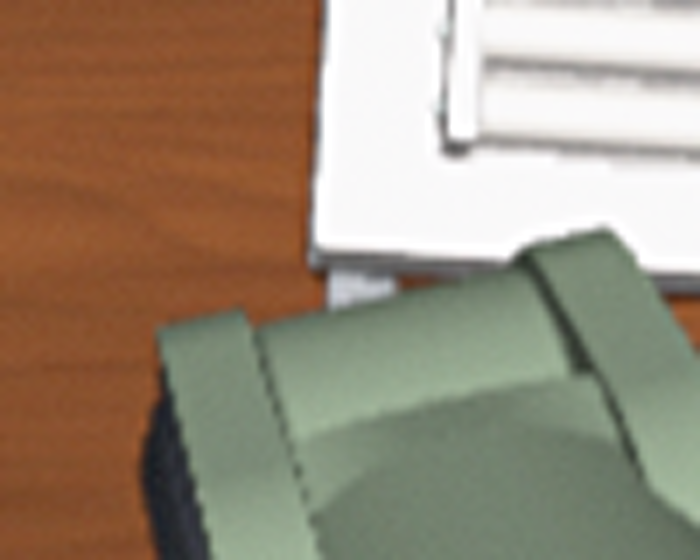

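>>> send_rows(series="0 -0.1 0 40 4 5 0.65; 0 -0.22 0 80 8 10 0.65; 0 -0.2624 0 120 12 15 0.65; 0 -0.2624 0 160 15 20 0.65; 0 -0.2624 0 195 18 25 0.65; 0 -0.2624 0 209 19 27 0.65; 0 -0.2624 0 211 19 27 0.65; 0 -0.2624 0 211 19 27 0.65; 0 -0.2624 0 211 19 27 0.65")

```text
clock: 8.1
position: [0.4917, 0.2061, 0.0882]
tool_rot: [-1.571, 0.001, 1.749]
force: [0.6, -1.9, -0.4]
grip_width: 0.0554
```

```bash
python3 - <<'E'
from h import *
delta((.4871,.2069,.0165),100.3)
for n in("side","top"):
    f=cams.grab_frame(n)[:,:,::-1]; cv2.imwrite(f"pics/raw_{n}7.png",f)
    for nm,q,s in (("a",(.51,.2,.03),7),("b",(.61,-.01,.01),9)):
        x,y=proj(n,q).astype(int)
        cv2.imwrite(f"pics/{n}7{nm}.png",cv2.resize(f[y-30:y+30,x-40:x+40],None,fx=s,fy=s,interpolation=cv2.INTER_CUBIC)); print(n,nm,x-40,y-30)
E
```

```text
t 8.1 pos [0.4917 0.2061 0.0882] rot [-1.5706e+00  7.0000e-04  1.7493e+00] f [ 0.58 -1.88 -0.45] w 0.0554
turn [-0.0002 -0.0013 -0.0007] shift [ 1.7 71.7  4.4]
side a 198 140
side b 238 192
top a 158 174
top b 233 138
```

View pics/side7a.png

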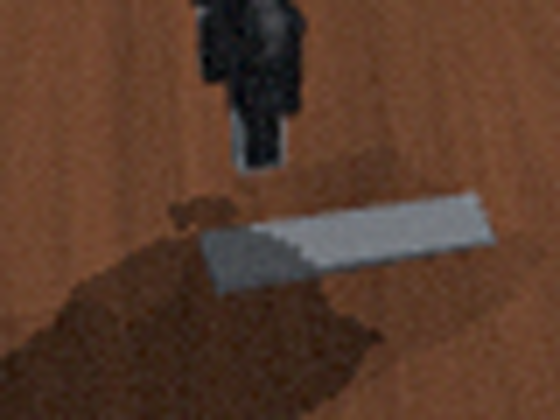

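View pics/top7b.png

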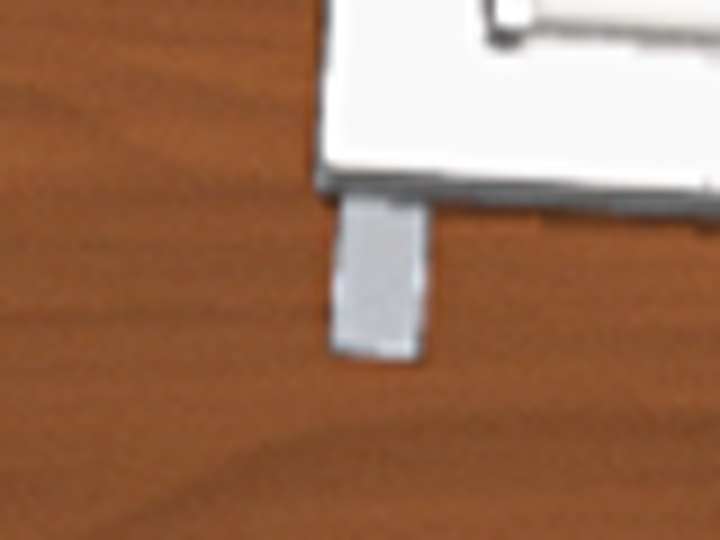

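View pics/side7b.png

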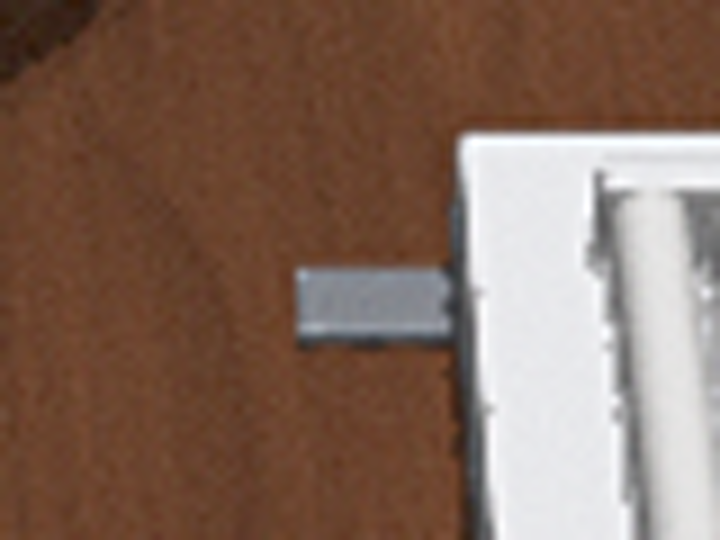

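View pics/top7a.png

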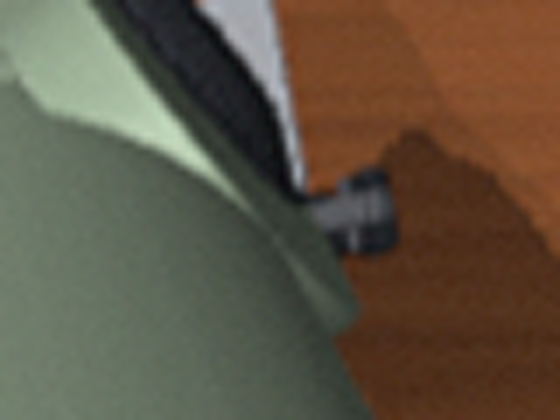

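```bash
python3 - <<'E'
from h import *
def b(n,a,c,z,o,s): return back(n,((a+.5)/s-.5+o[0],(c+.5)/s-.5+o[1]),z)[:2]
for n,o,mx,pts in (("top",(233,138),(.7208,-.1699,-4.5),[(331,350),(420,359),(342,197),(430,200)]),("side",(238,192),(.7216,-.1724,-5.15),[(296,268),(296,330),(445,268),(450,330)])):
    c,s=np.cos(np.radians(mx[2])),np.sin(np.radians(mx[2]))
    for p in pts:
        w=b(n,*p,.006,o,9); d=w-mx[:2]; print(n,w.round(4),'mixer',(1000*np.array([c*d[0]+s*d[1],-s*d[0]+c*d[1]])).round(1))
E
```

```text
top [0.5869 0.0032] mixer [-147.   162.1]
top [ 0.5836 -0.0247] mixer [-148.1  134. ]
top [ 0.6356 -0.0013] mixer [-98.2 161.4]
top [ 0.6342 -0.0291] mixer [-97.4 133.6]
side [0.5883 0.0015] mixer [-148.3  161.3]
side [ 0.5853 -0.0247] mixer [-149.   134.9]
side [ 0.6351 -0.0025] mixer [-101.4  161.4]
side [ 0.633  -0.0289] mixer [-101.1  135. ]
```

>>> send_rows(series="0 0 0 2 30 4.5 0.65; 0 0 0 2 55 4.5 0.65; 0 0 0 2 67 4.5 0.6; 0 0 0 2 71 4.5 0.6; 0 0 0 2 71 4.5 0.6")

```text
clock: 8.62
position: [0.4865, 0.2075, 0.0169]
tool_rot: [-1.57, 0.001, 1.749]
force: [0.6, 0.2, 0.8]
grip_width: 0.0511
```

```bash
python3 - <<'E'
from h import *
delta((.4871,.2069,.0162),100.3)
for n in("side",):
    f=cams.grab_frame(n)[:,:,::-1]; cv2.imwrite(f"pics/raw_{n}8.png",f)
    for nm,q,s in (("a",(.51,.2,.01),9),):
        x,y=proj(n,q).astype(int)
        cv2.imwrite(f"pics/{n}8{nm}.png",cv2.resize(f[y-30:y+30,x-40:x+40],None,fx=s,fy=s,interpolation=cv2.INTER_CUBIC)); print(n,nm,x-40,y-30)
E
```

```text
t 8.6167 pos [0.4865 0.2075 0.0169] rot [-1.5696e+00  6.0000e-04  1.7494e+00] f [0.59 0.18 0.81] w 0.0511
turn [-0.0012 -0.0012 -0.0006] shift [-0.7  0.7 -0.5]
side a 198 145
```

View pics/side8a.png

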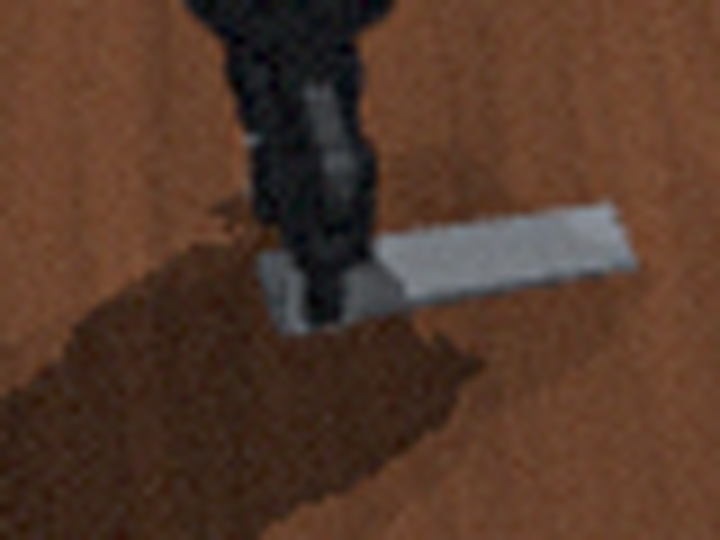

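>>> send_rows(series="0 0 0 0 0 0 0.3; 0 0 0 0 0 0 0.3; 0 0 0 0 0 0 0.3; 0 0 0 0 0 0 0.3; 0 0 0 0 0 0 0.3; 0 0 0 0 0 0 0.3; 0 0 0 0 0 0 0.3", force=40)

```text
clock: 9.25
position: [0.4872, 0.2082, 0.0184]
tool_rot: [-1.572, -0.0, 1.75]
force: [-0.3, -2.1, 8.5]
grip_width: 0.0256
```

```bash
python3 - <<'E'
from h import *
delta((.4871,.2069,.0162),100.3)
E
```

```text
t 9.25 pos [0.4872 0.2082 0.0184] rot [-1.5724 -0.      1.7498] f [-0.35 -2.14  8.46] w 0.0256
turn [ 0.0016 -0.0007  0.    ] shift [-1.2  2.2  0.3]
```

```bash
python3 - <<'E'
from h import *
for n in("side",):
    f=cams.grab_frame(n)[:,:,::-1]; cv2.imwrite(f"pics/raw_{n}9.png",f)
    for nm,q,s in (("a",(.51,.2,.01),9),):
        x,y=proj(n,q).astype(int)
        cv2.imwrite(f"pics/{n}9{nm}.png",cv2.resize(f[y-30:y+30,x-40:x+40],None,fx=s,fy=s,interpolation=cv2.INTER_CUBIC)); print(n,nm,x-40,y-30)
E
```

```text
side a 198 145
```

View pics/side9a.png

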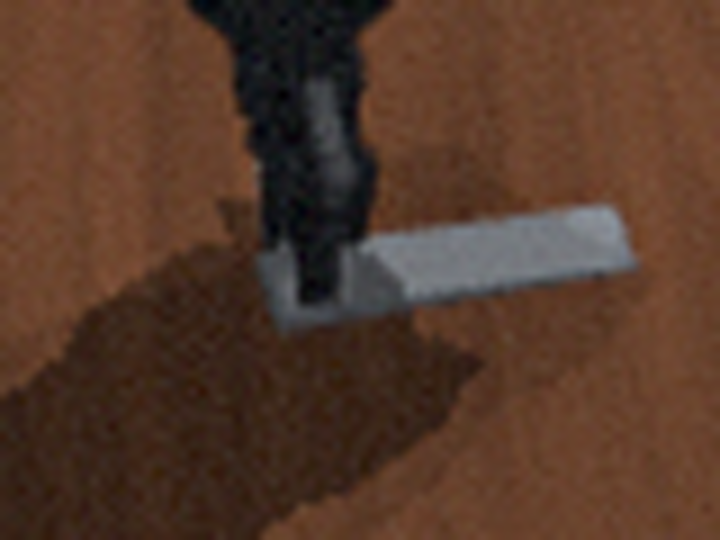

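>>> send_rows(series="0 0 0 0 -6 0 0.3; 0 0 0 0 -8 0 0.55; 0 0 0 0 -8 0 0.55; 0 0 0 0 -8 0 0.55; 0 0 0 0 -4 0 0.55; 0 0 0 -1 2 0 0.55; 0 0 0 -1 5.5 0 0.55; 0 0 0 -1 5.5 0 0.55; 0 0 0 -1 5.5 0 0.55")

```text
clock: 10.05
position: [0.4864, 0.2071, 0.0113]
tool_rot: [-1.57, 0.0, 1.75]
force: [-0.6, -0.5, -0.1]
grip_width: 0.0471
```

```bash
python3 - <<'E'
from h import *
delta((.4871,.2069,.0115),100.3)
E
```

```text
t 10.05 pos [0.4864 0.2071 0.0113] rot [-1.5699e+00  3.0000e-04  1.7502e+00] f [-0.6  -0.52 -0.05] w 0.0471
turn [-0.0009 -0.0004 -0.0003] shift [-0.3 -0.2 -0.7]
```

>>> send_rows(series="0 0 0 0 0 0 0.3; 0 0 0 0 0 0 0.3; 0 0 0 0 0 0 0.3; 0 0 0 0 0 0 0.3; 0 0 0 0 0 0 0.3; 0 0 0 0 0 0 0.3", force=40)

```text
clock: 10.55
position: [0.4867, 0.2073, 0.012]
tool_rot: [-1.571, -0.0, 1.75]
force: [-1.9, -0.4, 5.6]
grip_width: 0.0325
```

```bash
python3 - <<'E'
from h import *
delta((.4871,.2069,.0115),100.3)
for n in("side",):
    f=cams.grab_frame(n)[:,:,::-1]; cv2.imwrite(f"pics/raw_{n}10.png",f)
    for nm,q,s in (("a",(.51,.2,.01),9),):
        x,y=proj(n,q).astype(int)
        cv2.imwrite(f"pics/{n}10{nm}.png",cv2.resize(f[y-30:y+30,x-40:x+40],None,fx=s,fy=s,interpolation=cv2.INTER_CUBIC)); print(n,nm,x-40,y-30)
E
```

```text
t 10.55 pos [0.4867 0.2073 0.012 ] rot [-1.571  -0.      1.7501] f [-1.92 -0.37  5.61] w 0.0325
turn [ 0.0002 -0.0004  0.    ] shift [-0.4  0.5 -0.3]
side a 198 145
```

View pics/side10a.png

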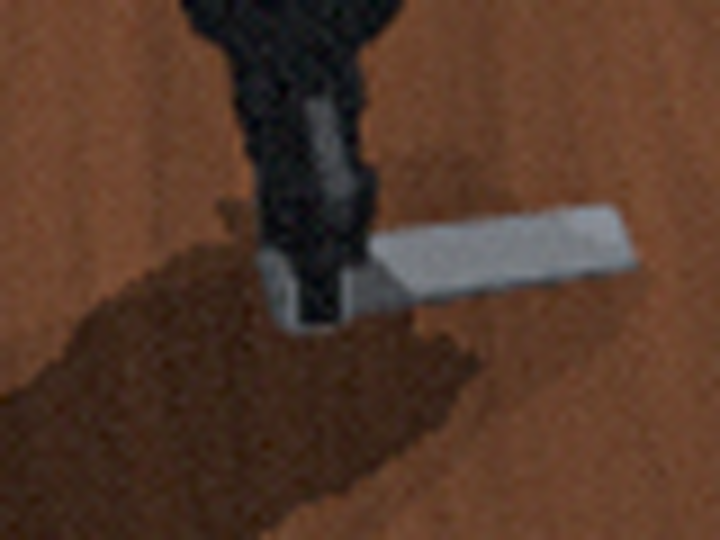

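>>> send_rows(series="0 0 0 0 -10 0 0.3; 0 0 0 0 -30 0 0.3; 0 0 0 0 -50 0 0.3; 0 0 0 0 -55 0 0.3; 0 0 0 0 -55 0 0.3; 0 0 0 0 -55 0 0.3")

```text
clock: 11.1
position: [0.4868, 0.2072, 0.067]
tool_rot: [-1.571, -0.0, 1.75]
force: [0.4, 0.6, -0.7]
grip_width: 0.0325
```

```bash
python3 - <<'E'
from h import *
S=np.array([.655,-.0183]);u=np.array([.9966,-.0819])
T=S-u*.180; print(T)
delta((*T,.065),85.3)
for n in("side",):
    f=cams.grab_frame(n)[:,:,::-1]; cv2.imwrite(f"pics/raw_{n}11.png",f)
    for nm,q,s in (("a",(.53,.2,.06),9),):
        x,y=proj(n,q).astype(int)
        cv2.imwrite(f"pics/{n}11{nm}.png",cv2.resize(f[y-30:y+30,x-40:x+40],None,fx=s,fy=s,interpolation=cv2.INTER_CUBIC)); print(n,nm,x-40,y-30)
E
```

```text
[ 0.475612 -0.003558]
t 11.1 pos [0.4868 0.2072 0.067 ] rot [-1.5714e+00 -1.0000e-04  1.7501e+00] f [ 0.38  0.59 -0.72] w 0.0325
turn [6.000e-04 2.613e-01 2.000e-04] shift [-205.4    1.9   48.6]
side a 204 133
```

View pics/side11a.png

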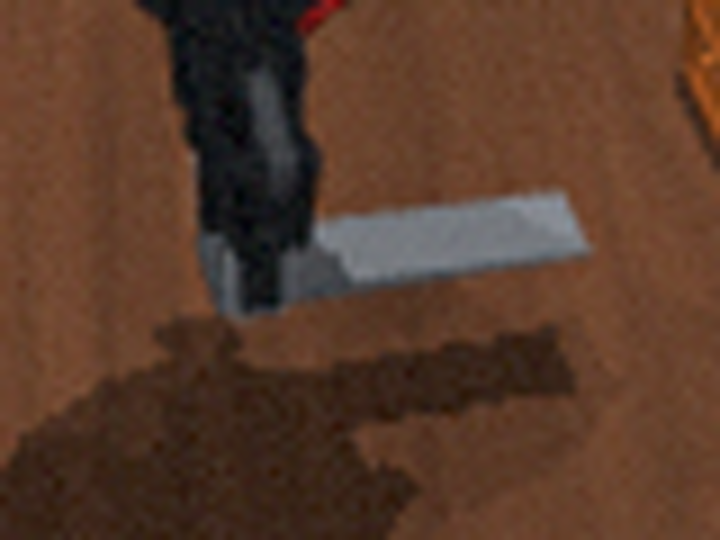

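>>> send_rows(series="0 0.08 0 -40 0 9 0.3; 0 0.2 0 -80 0 19 0.3; 0 0.2613 0 -120 0 28 0.3; 0 0.2613 0 -160 0 38 0.3; 0 0.2613 0 -190 1 45 0.3; 0 0.2613 0 -203 2 48 0.3; 0 0.2613 0 -205.4 2 48.6 0.3; 0 0.2613 0 -205.4 2 48.6 0.3; 0 0.2613 0 -205.4 2 48.6 0.3; 0 0.2613 0 -205.4 2 48.6 0.3")

```text
clock: 11.98
position: [0.4755, -0.0021, 0.0646]
tool_rot: [-1.57, -0.0, 1.491]
force: [-0.5, 0.2, -1.4]
grip_width: 0.0328
```

```bash
python3 - <<'E'
from h import *
S=np.array([.655,-.0183]);u=np.array([.9966,-.0819])
T=S-u*.180; delta((*T,.021),85.3)
for n in("side",):
    f=cams.grab_frame(n)[:,:,::-1]; cv2.imwrite(f"pics/raw_{n}12.png",f)
    for nm,q,s in (("a",(.56,-.01,.04),8),):
        x,y=proj(n,q).astype(int)
        cv2.imwrite(f"pics/{n}12{nm}.png",cv2.resize(f[y-35:y+35,x-50:x+50],None,fx=s,fy=s,interpolation=cv2.INTER_CUBIC)); print(n,nm,x-50,y-35)
E
```

```text
t 11.9833 pos [ 0.4755 -0.0021  0.0646] rot [-1.5705e+00 -5.0000e-04  1.4908e+00] f [-0.52  0.19 -1.42] w 0.0328
turn [-0.0003  0.002   0.0004] shift [-1.5 43.6 -0.2]
side a 211 181
```

View pics/side12a.png

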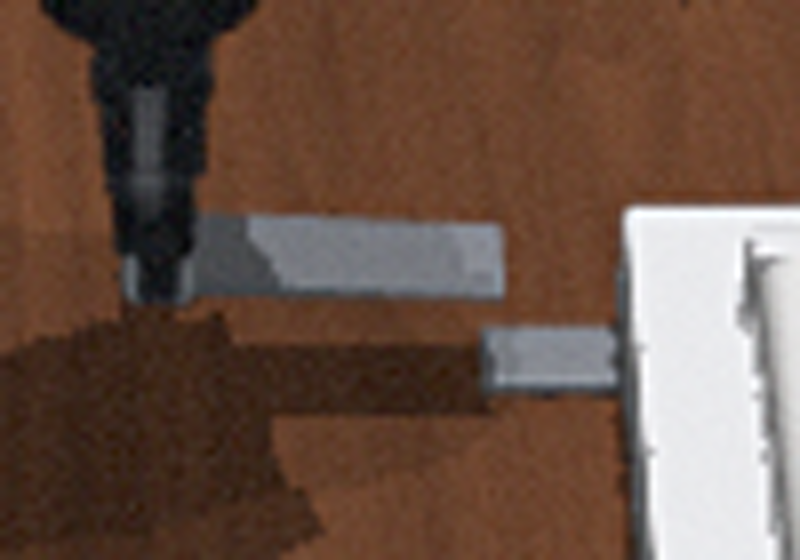

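```bash
python3 - <<'E'
from h import *
q=np.array([.4755,-.0021]);a=np.radians(-4.6);u=np.array([np.cos(a),np.sin(a)]);v=np.array([-u[1],u[0]])
for d,s,z in [(116.3,17,.0541),(116.3,-17,.0541),(116.3,-17,.0526),(-13.7,-17,.0526),(50,17,.0573)]:
    w=q+u*d/1000+v*s/1000; r=proj("side",(*w,z)); print(d,s,((r-[211,181]+.5)*8-.5).round(0))
w=q+u*.1163;print(((proj("side",(*w,.0546))-proj("side",(*w,.0536)))*8))
E
```

```text
116.3 17 [494. 222.]
116.3 -17 [498. 293.]
116.3 -17 [498. 296.]
-13.7 -17 [117. 298.]
50 17 [303. 217.]
[ 0.08947788 -2.02617922]
```

>>> send_rows(series="0 0.002 0 -1.5 20 0 0.3; 0 0.002 0 -1.5 36 0 0.3; 0 0.002 0 -1.5 43 0 0.3; 0 0.002 0 -1.5 43.6 0 0.3; 0 0.002 0 -1.5 43.6 -8 0.3; 0 0.002 0 -1.5 43.6 -18 0.3; 0 0.002 0 -1.5 43.6 -27 0.3; 0 0.002 0 -1.5 43.6 -33 0.3; 0 0.002 0 -1.5 43.6 -35 0.3; 0 0.002 0 -1.5 45 -35 0.3; 0 0.002 0 -1.5 46 -35 0.3; 0 0.002 0 -1.5 46 -35 0.3; 0 0.002 0 -1.5 46 -35 0.3")

```text
clock: 13.12
position: [0.5099, -0.0079, 0.0187]
tool_rot: [-1.57, 0.0, 1.487]
force: [0.7, -0.3, -0.3]
grip_width: 0.0323
```

```bash
python3 - <<'E'
from h import *
S=np.array([.655,-.0183]);u=np.array([.9966,-.0819])
T=S-u*.106; delta((*T,.018),85.3)
for n in("side","top"):
    f=cams.grab_frame(n)[:,:,::-1]; cv2.imwrite(f"pics/raw_{n}13.png",f)
    for nm,q,s in (("a",(.58,-.01,.02),8),):
        x,y=proj(n,q).astype(int)
        cv2.imwrite(f"pics/{n}13{nm}.png",cv2.resize(f[y-35:y+35,x-50:x+50],None,fx=s,fy=s,interpolation=cv2.INTER_CUBIC)); print(n,nm,x-50,y-35)
E
```

```text
t 13.1167 pos [ 0.5099 -0.0079  0.0187] rot [-1.5703e+00  1.0000e-04  1.4869e+00] f [ 0.66 -0.28 -0.3 ] w 0.0323
turn [-0.0005 -0.0018 -0.0001] shift [  1.6   0.7 -39.5]
side a 218 186
top a 224 143
```

View pics/side13a.png

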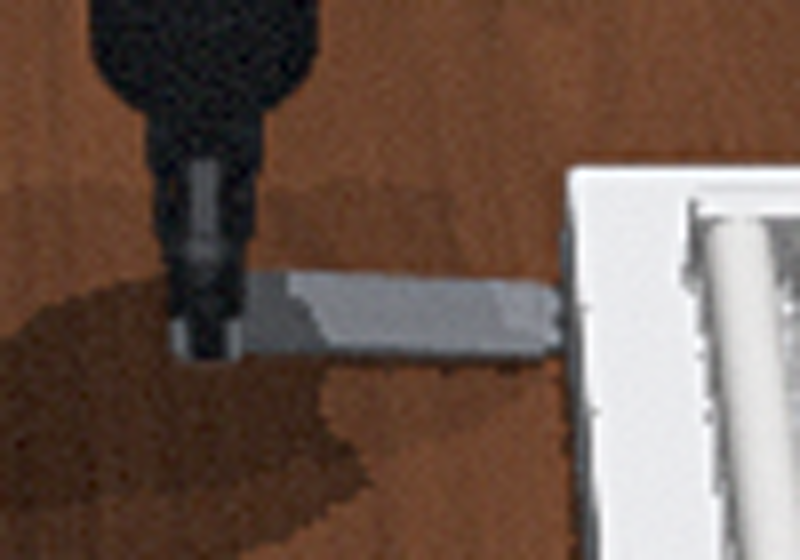

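>>> send_rows(series="0 -0.001 0 0.8 0.5 -3 0.3; 0 -0.001 0 1.5 0.5 -8 0.3; 0 -0.001 0 1.5 0.5 -13 0.3; 0 -0.001 0 1.5 0.5 -18 0.3; 0 -0.001 0 1.5 0.5 -23 0.3; 0 -0.001 0 1.5 0.5 -28 0.3; 0 -0.001 0 1.5 0.5 -33 0.3; 0 -0.001 0 1.5 0.5 -36 0.3; 0 -0.001 0 1.5 0.5 -36 0.3")

```text
clock: 13.97
position: [0.5469, -0.0095, 0.0183]
tool_rot: [-1.571, -0.0, 1.488]
force: [-0.2, 0.7, 0.1]
grip_width: 0.0325
```

```bash
python3 - <<'E'
from h import *
S=np.array([.655,-.0183]);u=np.array([.9966,-.0819])
T=S-u*.0963; delta((*T,.018),85.3)
E
```

```text
t 13.9667 pos [ 0.5469 -0.0095  0.0183] rot [-1.5712 -0.      1.4877] f [-0.17  0.65  0.12] w 0.0325
turn [ 0.0004 -0.0011  0.    ] shift [  0.1   0.3 -12.1]
```

>>> send_rows(series="0 0 0 0 0.2 -3 0.3; 0 0 0 0 0.2 -6 0.3; 0 0 0 0 0.2 -9 0.3; 0 0 0 0 0.2 -12 0.3; 0 0 0 0 0.2 -12 0.3")

```text
clock: 14.38
position: [0.5588, -0.0105, 0.0181]
tool_rot: [-1.571, -0.0, 1.488]
force: [-0.8, 0.7, 0.3]
grip_width: 0.0326
```

>>> send_rows(series="0 0 0 0 0 -2 0.3; 0 0 0 0 0 -4 0.3; 0 0 0 0 0 -6 0.3; 0 0 0 0 0 -6 0.3")

```text
clock: 14.72
position: [0.5646, -0.0109, 0.0181]
tool_rot: [-1.571, -0.0, 1.488]
force: [-0.1, 1.2, -0.0]
grip_width: 0.0326
```

>>> send_rows(series="0 0 0 0 0 -2 0.3; 0 0 0 0 0 -4 0.3; 0 0 0 0 0 -4 0.3")

```text
clock: 14.97
position: [0.5686, -0.0113, 0.0181]
tool_rot: [-1.571, -0.0, 1.488]
force: [-0.2, 0.4, -0.3]
grip_width: 0.0326
```

>>> send_rows(series="0 0 0 0 0 -1.5 0.3; 0 0 0 0 0 -3 0.3; 0 0 0 0 0 -3 0.3")

```text
clock: 15.22
position: [0.5715, -0.0115, 0.0181]
tool_rot: [-1.571, -0.0, 1.488]
force: [0.3, -0.2, -1.1]
grip_width: 0.0325
```

>>> send_rows(series="0 0 0 0 0 -1.5 0.3; 0 0 0 0 0 -3 0.3; 0 0 0 0 0 -3 0.3")

```text
clock: 15.47
position: [0.5745, -0.0118, 0.0181]
tool_rot: [-1.571, -0.0, 1.488]
force: [-0.7, -0.3, 0.2]
grip_width: 0.0327
```

>>> send_rows(series="0 0 0 0 0 -1 0.3; 0 0 0 0 0 -2 0.3; 0 0 0 0 0 -2 0.3")

```text
clock: 15.72
position: [0.5763, -0.0119, 0.0181]
tool_rot: [-1.571, -0.0, 1.488]
force: [0.2, -0.1, -0.8]
grip_width: 0.0325
```

Nose about +37 mm past the stud axis, no contact yet; 2 mm steps on.

>>> send_rows(series="0 0 0 0 0 -1 0.3; 0 0 0 0 0 -2 0.3; 0 0 0 0 0 -2 0.3")

```text
clock: 15.97
position: [0.5783, -0.0121, 0.0181]
tool_rot: [-1.571, -0.0, 1.488]
force: [-1.1, -0.3, -0.6]
grip_width: 0.0326
```

>>> send_rows(series="0 0 0 0 0 -1 0.3; 0 0 0 0 0 -2 0.3; 0 0 0 0 0 -2 0.3")

```text
clock: 16.22
position: [0.5801, -0.0123, 0.0181]
tool_rot: [-1.571, 0.0, 1.488]
force: [0.0, 0.1, -0.6]
grip_width: 0.0324
```

>>> send_rows(series="0 0 0 0 0 -1 0.3; 0 0 0 0 0 -2 0.3; 0 0 0 0 0 -2 0.3")

```text
clock: 16.47
position: [0.5818, -0.0124, 0.018]
tool_rot: [-1.57, 0.0, 1.488]
force: [-4.7, 0.3, 3.1]
grip_width: 0.0329
```

>>> send_rows(series="0 0 0 0 0 0 0.3")

```text
clock: 16.55
position: [0.5819, -0.0124, 0.0181]
tool_rot: [-1.57, 0.0, 1.488]
force: [-4.8, 1.0, 2.7]
grip_width: 0.0327
```

```bash
python3 - <<'E'
from h import *
for i in range(6):
    cams.grab_frame("top") if i>1 else None
    s=monitor.observe(); print(s['clock'],s['force'].round(2),s['position'].round(4),s['moment'].round(2))
for n in("side",):
    f=cams.grab_frame(n)[:,:,::-1]; cv2.imwrite(f"pics/raw_{n}14.png",f)
    for nm,q,s in (("a",(.62,-.01,.02),8),):
        x,y=proj(n,q).astype(int)
        cv2.imwrite(f"pics/{n}14{nm}.png",cv2.resize(f[y-35:y+35,x-50:x+50],None,fx=s,fy=s,interpolation=cv2.INTER_CUBIC)); print(n,nm,x-50,y-35)
E
```

```text
16.55 [-4.83  1.04  2.66] [ 0.5819 -0.0124  0.0181] [ 0.04  1.01 -0.  ]
16.55 [-4.83  1.04  2.66] [ 0.5819 -0.0124  0.0181] [ 0.04  1.01 -0.  ]
16.6 [-5.67  1.14  2.38] [ 0.5819 -0.0124  0.0181] [ 0.06  1.   -0.06]
16.65 [-4.71  0.46  2.59] [ 0.5818 -0.0124  0.018 ] [ 0.06  1.09 -0.  ]
16.7 [-4.9   0.7   1.73] [ 0.5819 -0.0124  0.018 ] [ 0.09  1.14 -0.01]
16.75 [-5.25  0.99  2.17] [ 0.5819 -0.0124  0.018 ] [ 0.08  1.2  -0.03]
side a 232 185
```

View pics/side14a.png

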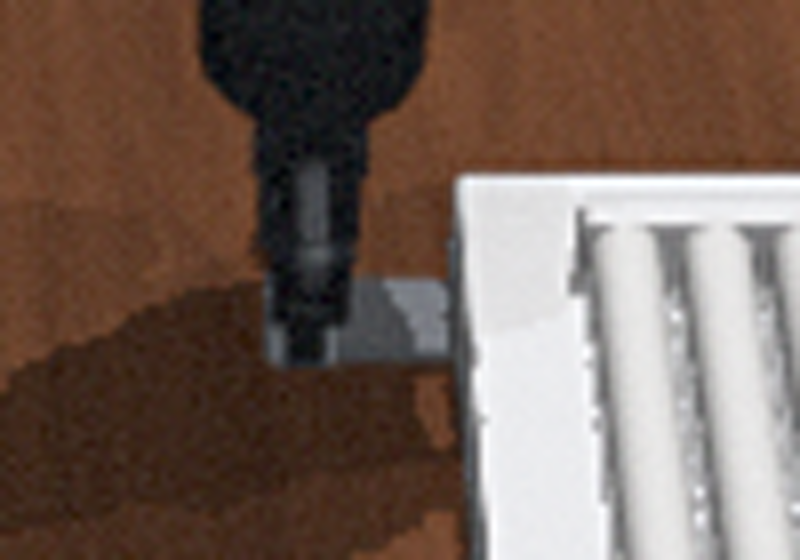

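>>> send_rows(series="0 0 0 0 0 0 0.5; 0 0 0 0 0 0 0.5; 0 0 0 0 0 0 0.5; 0 0 0 0 0 0 0.5; 0 0 0 0 0 10 0.5; 0 0 0 0 0 25 0.5; 0 0 0 0 0 45 0.5; 0 0 0 0 -4 50 0.1; 0 0 0 0 -4 50 0; 0 0 0 0 -4 50 0; 0 0 0 0 -4 50 0; 0 0 0 0 -4 50 0; 0 0 0 0 -4 50 0; 0 0 0 0 -4 50 0")

```text
clock: 17.97
position: [0.5325, -0.0083, 0.022]
tool_rot: [-1.571, -0.0, 1.488]
force: [0.3, 0.5, -0.5]
grip_width: -0.0001
```

```bash
python3 - <<'E'
from h import *
S=np.array([.655,-.0183]);u=np.array([.9966,-.0819])
delta((*(S-u*.102),.0195),85.3)
for n in("side","top"):
    f=cams.grab_frame(n)[:,:,::-1]; cv2.imwrite(f"pics/raw_{n}15.png",f)
    for nm,q,s in (("a",(.60,-.01,.01),8),):
        x,y=proj(n,q).astype(int)
        cv2.imwrite(f"pics/{n}15{nm}.png",cv2.resize(f[y-35:y+35,x-50:x+50],None,fx=s,fy=s,interpolation=cv2.INTER_CUBIC)); print(n,nm,x-50,y-35)
E
```

```text
t 17.9667 pos [ 0.5325 -0.0083  0.022 ] rot [-1.5708 -0.      1.4877] f [ 0.28  0.49 -0.54] w -0.0001
turn [ 0.    -0.001  0.   ] shift [  0.1   2.5 -20.9]
side a 225 188
top a 223 136
```

View pics/side15a.png

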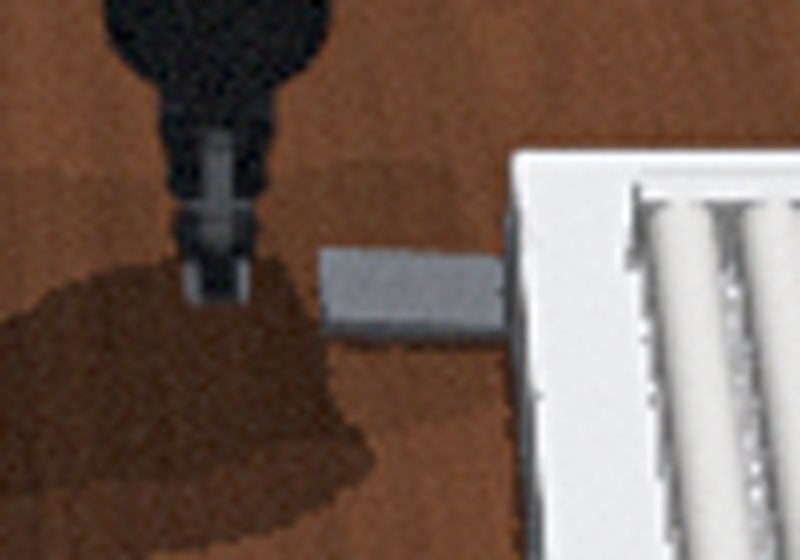

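View pics/top15a.png

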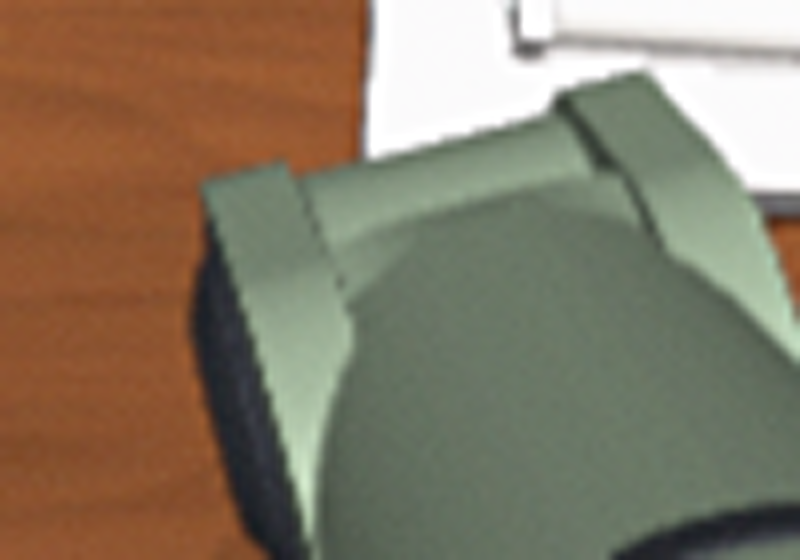

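>>> send_rows(series="0 0 0 0 2.5 -5 0; 0 0 0 0 2.5 -11 0; 0 0 0 0 2.5 -16 0; 0 0 0 0 2.5 -18 0; 0 0 0 0 2.5 -18 0")

```text
clock: 18.48
position: [0.5509, -0.0098, 0.0195]
tool_rot: [-1.571, -0.0, 1.488]
force: [0.0, -0.3, 1.2]
grip_width: 0.0002
```

>>> send_rows(series="0 0 0 0 0 -1 0; 0 0 0 0 0 -2 0; 0 0 0 0 0 -2 0")

```text
clock: 18.73
position: [0.5523, -0.0099, 0.0196]
tool_rot: [-1.571, 0.0, 1.488]
force: [-0.4, 0.3, -0.4]
grip_width: -0.0003
```

>>> send_rows(series="0 0 0 0 0 -1 0; 0 0 0 0 0 -2 0; 0 0 0 0 0 -2 0")

```text
clock: 18.98
position: [0.5544, -0.0101, 0.0197]
tool_rot: [-1.571, -0.0, 1.488]
force: [0.2, 1.3, -0.1]
grip_width: -0.0001
```

>>> send_rows(series="0 0 0 0 0 -0.5 0; 0 0 0 0 0 -1 0; 0 0 0 0 0 -1 0")

```text
clock: 19.23
position: [0.5553, -0.0102, 0.0196]
tool_rot: [-1.571, -0.0, 1.488]
force: [1.0, -0.6, -0.2]
grip_width: 0.0
```

>>> send_rows(series="0 0 0 0 0 -0.5 0; 0 0 0 0 0 -1 0; 0 0 0 0 0 -1 0")

```text
clock: 19.48
position: [0.5563, -0.0102, 0.0196]
tool_rot: [-1.571, -0.0, 1.488]
force: [0.1, -0.3, -0.1]
grip_width: 0.0003
```

>>> send_rows(series="0 0 0 0 0 -0.5 0; 0 0 0 0 0 -1 0; 0 0 0 0 0 -1 0")

```text
clock: 19.73
position: [0.5573, -0.0104, 0.0196]
tool_rot: [-1.571, 0.0, 1.488]
force: [1.0, 0.4, 0.5]
grip_width: 0.0001
```

>>> send_rows(series="0 0 0 0 0 -0.5 0; 0 0 0 0 0 -1 0; 0 0 0 0 0 -1 0")

```text
clock: 19.98
position: [0.558, -0.0104, 0.0195]
tool_rot: [-1.57, 0.0, 1.488]
force: [-1.7, 0.5, -0.1]
grip_width: 0.0003
```

>>> send_rows(series="0 0 0 0 0 -0.3 0; 0 0 0 0 0 -0.5 0; 0 0 0 0 0 -0.5 0")

```text
clock: 20.23
position: [0.5582, -0.0105, 0.0195]
tool_rot: [-1.57, 0.0, 1.488]
force: [-5.7, 1.4, 3.1]
grip_width: -0.0002
```

>>> send_rows(series="0 0 0 0 0 -0.3 0; 0 0 0 0 0 -0.5 0; 0 0 0 0 0 -0.5 0")

```text
clock: 20.48
position: [0.5587, -0.0105, 0.0195]
tool_rot: [-1.57, 0.0, 1.488]
force: [-5.8, 0.1, 2.5]
grip_width: 0.0002
```

>>> send_rows(series="0 0 0 0 0 -0.2 0; 0 0 0 0 0 -0.4 0; 0 0 0 0 0 -0.4 0")

```text
clock: 20.73
position: [0.5589, -0.0106, 0.0195]
tool_rot: [-1.569, 0.0, 1.488]
force: [-5.9, -0.4, 3.9]
grip_width: 0.0003
```

```bash
python3 - <<'E'
from h import *
for i in range(4):
    f=cams.grab_frame("side" )
    s=monitor.observe(); print(s['clock'],s['force'].round(2),s['position'].round(4),s['moment'].round(2))
E
```

```text
20.7833 [-5.27  1.18  2.7 ] [ 0.5589 -0.0106  0.0195] [0.12 1.29 0.05]
20.8333 [-5.35  0.47  2.49] [ 0.5589 -0.0106  0.0195] [ 0.02  1.3  -0.06]
20.8833 [-5.65  0.62  2.04] [ 0.5589 -0.0106  0.0195] [ 0.05  1.34 -0.03]
20.9333 [-5.87  0.97  3.26] [ 0.5589 -0.0106  0.0195] [0.08 1.29 0.02]
```

>>> send_rows(series="0 0 0 0 0 -0.4 0; 0 0 0 0 0 -0.8 0; 0 0 0 0 0 -0.8 0; 0 0 0 0 0 -0.8 0")

```text
clock: 21.27
position: [0.5596, -0.0106, 0.0194]
tool_rot: [-1.569, 0.0, 1.488]
force: [-7.0, 1.3, 2.5]
grip_width: -0.0001
```

```bash
python3 - <<'E'
from h import *
for i in range(3):
    f=cams.grab_frame("side" )
    s=monitor.observe(); print(s['clock'],s['force'].round(2),s['position'].round(4),s['moment'].round(2))
E
```

```text
21.3167 [-7.72  0.5   2.9 ] [ 0.5596 -0.0106  0.0195] [ 0.14  1.48 -0.07]
21.3667 [-6.96  1.51  3.53] [ 0.5596 -0.0106  0.0195] [ 0.03  1.52 -0.03]
21.4167 [-7.42  0.49  2.97] [ 0.5596 -0.0107  0.0194] [ 0.06  1.49 -0.04]
```

>>> send_rows(series="0 0 0 0 0 4 0; 0 0 0 0 0 15 0; 0 0 0 0 -20 25 0; 0 0 0 0 -60 25 0; 0 0 0 0 -90 20 0; 0 0 0 0 -90 20 0; 0 0 0 0 -90 20 0; 0 0 0 0 -90 20 0")

```text
clock: 22.08
position: [0.5404, -0.009, 0.1094]
tool_rot: [-1.571, -0.0, 1.488]
force: [0.5, 0.2, -0.6]
grip_width: 0.0001
```

```bash
python3 - <<'E'
from h import *
delta((.655,-.018,.085),85.3)
for n in("side",):
    f=cams.grab_frame(n)[:,:,::-1]; cv2.imwrite(f"pics/raw_{n}16.png",f)
    g=cv2.imread("pics/raw_side0.png")
    def fit(im,o=None):
        h=cv2.cvtColor(im,cv2.COLOR_BGR2GRAY)[198:328,280:395]; return h
    a,b=fit(g).astype(np.float32),fit(f).astype(np.float32)
    print('mixer shift px',cv2.phaseCorrelate(a[60:],b[60:]),cv2.phaseCorrelate(a,b))
    for nm,q,s in (("a",(.62,-.01,.01),8),):
        x,y=proj(n,q).astype(int)
        cv2.imwrite(f"pics/{n}16{nm}.png",cv2.resize(f[y-35:y+35,x-50:x+50],None,fx=s,fy=s,interpolation=cv2.INTER_CUBIC)); print(n,nm,x-50,y-35)
E
```

```text
t 22.0833 pos [ 0.5404 -0.009   0.1094] rot [-1.5713 -0.      1.4878] f [ 0.45  0.2  -0.6 ] w 0.0001
turn [ 0.0005 -0.001   0.    ] shift [   0.5   24.5 -114.9]
mixer shift px ((0.0120234561132051, -0.023959572058807055), 1.0009005422945376) ((0.01730235338729358, 0.5629650338216976), 0.943401229587602)
side a 232 187
```

View pics/side16a.png

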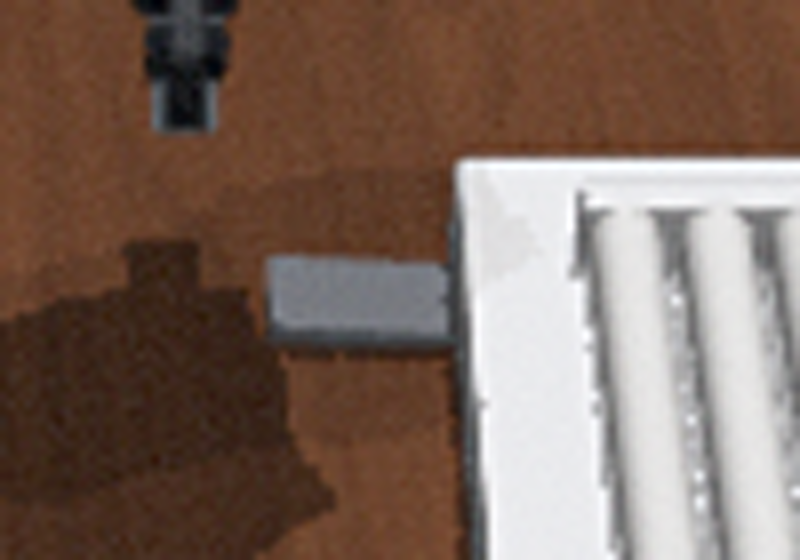

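>>> send_rows(series="0 0 0 0 0 -30 0; 0 0 0 0 0 -65 0; 0 0 0 0.5 5 -100 0; 0 0 0 0.5 15 -114 0; 0 0 0 0.5 24 -115 0; 0 0 0 0.5 24 -115 0; 0 0 0 0.5 24 -115 0")

```text
clock: 22.72
position: [0.6536, -0.0179, 0.0841]
tool_rot: [-1.568, 0.0, 1.488]
force: [0.2, 0.5, 0.4]
grip_width: -0.0001
```

>>> send_rows(series="0 0 0 0 4 0 0; 0 0 0 0 8 0 0; 0 0 0 0 11 0 0; 0 0 0 0 12 0 0; 0 0 0 0 12 0 0")

```text
clock: 23.13
position: [0.6549, -0.018, 0.0735]
tool_rot: [-1.571, 0.0, 1.488]
force: [-0.3, 0.6, 0.2]
grip_width: 0.0003
```

>>> send_rows(series="0 0 0 0 0.5 0 0; 0 0 0 0 1 0 0; 0 0 0 0 1 0 0")

```text
clock: 23.38
position: [0.6552, -0.018, 0.0727]
tool_rot: [-1.571, 0.0, 1.488]
force: [0.2, -1.1, -0.3]
grip_width: 0.0
```

>>> send_rows(series="0 0 0 0 0.5 0 0; 0 0 0 0 1 0 0; 0 0 0 0 1 0 0")

```text
clock: 23.63
position: [0.6551, -0.018, 0.0716]
tool_rot: [-1.571, 0.0, 1.488]
force: [0.9, 0.1, -0.1]
grip_width: -0.0
```

>>> send_rows(series="0 0 0 0 0.3 0 0; 0 0 0 0 0.6 0 0; 0 0 0 0 0.6 0 0")

```text
clock: 23.88
position: [0.6551, -0.018, 0.0711]
tool_rot: [-1.571, 0.0, 1.488]
force: [-0.1, -0.2, 1.1]
grip_width: 0.0002
```

>>> send_rows(series="0 0 0 0 0.3 0 0; 0 0 0 0 0.6 0 0; 0 0 0 0 0.6 0 0")

```text
clock: 24.13
position: [0.6552, -0.018, 0.071]
tool_rot: [-1.571, -0.0, 1.488]
force: [-4.5, 0.8, 10.5]
grip_width: 0.0001
```

>>> send_rows(series="0 0 0 0 0 0 0; 0 0 0 0 0 0 0; 0 0 0 0 0 0 0; 0 0 0 0 0 0 0; 0 0 0 0 0 0 0; 0 0 0 0 0 0 0")

```text
clock: 24.63
position: [0.6552, -0.0179, 0.071]
tool_rot: [-1.571, 0.0, 1.488]
force: [-4.0, -0.3, 10.1]
grip_width: 0.0004
```

```bash
python3 - <<'E'
from h import *
for i in range(4):
    f=cams.grab_frame("side" )
    s=monitor.observe(); print(s['clock'],s['force'].round(2),s['position'].round(4))
E
```

```text
24.6833 [-4.   -0.24 10.19] [ 0.6552 -0.018   0.071 ]
24.7333 [-3.36 -0.33 10.26] [ 0.6552 -0.018   0.071 ]
24.7833 [-4.39  0.54  9.84] [ 0.6552 -0.0179  0.071 ]
24.8333 [-3.85 -0.33  9.94] [ 0.6552 -0.018   0.071 ]
```

Held 10 N with no dip. Lift off and withdraw.

>>> send_rows(series="0 0 0 0 -1 0 0; 0 0 0 0 -3 0 0; 0 0 0 0 -10 0 0; 0 0 0 0 -40 0 0; 0 0 0 0 -80 20 0; 0 0 0 0 -110 60 0; 0 0 0 0 -110 100 0; 0 0 0 40 -110 130 0; 0 0 0 80 -110 150 0; 0 0 0 120 -110 150 0; 0 0 0 160 -110 150 0; 0 0 0 200 -110 150 0; 0 0 0 230 -110 150 0; 0 0 0 230 -110 150 0; 0 0 0 230 -110 150 0")

```text
clock: 26.08
position: [0.5242, 0.2262, 0.1806]
tool_rot: [-1.571, -0.001, 1.492]
force: [-0.2, -0.3, 0.1]
grip_width: 0.0002
```

```bash
python3 - <<'E'
from h import *
s=monitor.observe(); print(s['clock'],s['force'].round(2),s['position'].round(4))
for n in("side","top"):
    f=cams.grab_frame(n)[:,:,::-1]; cv2.imwrite(f"pics/raw_{n}17.png",f)
    cv2.imwrite(f"pics/{n}17.png",cv2.resize(f,(800,600),interpolation=cv2.INTER_CUBIC))
    g=cv2.imread(f"pics/raw_{n}0.png")
    sl=(slice(198,328),slice(280,395)) if n=="side" else (slice(75,175),slice(285,410))
    a,b=[cv2.cvtColor(i,cv2.COLOR_BGR2GRAY)[sl].astype(np.float32) for i in(g,f)]
    print(n,cv2.phaseCorrelate(a,b))
f=cv2.imread("pics/raw_top17.png"); x,y=233,138
cv2.imwrite("pics/top17b.png",cv2.resize(f[y:y+60,x:x+80],None,fx=9,fy=9,interpolation=cv2.INTER_CUBIC))
E
```

```text
26.0833 [-0.19 -0.26  0.06] [0.5242 0.2262 0.1806]
side ((0.010177817141261869, 0.555254102846618), 0.9371327831715713)
top ((0.5290203601131367, -0.06479306860502021), 0.9949764896774292)
```

View pics/top17b.png

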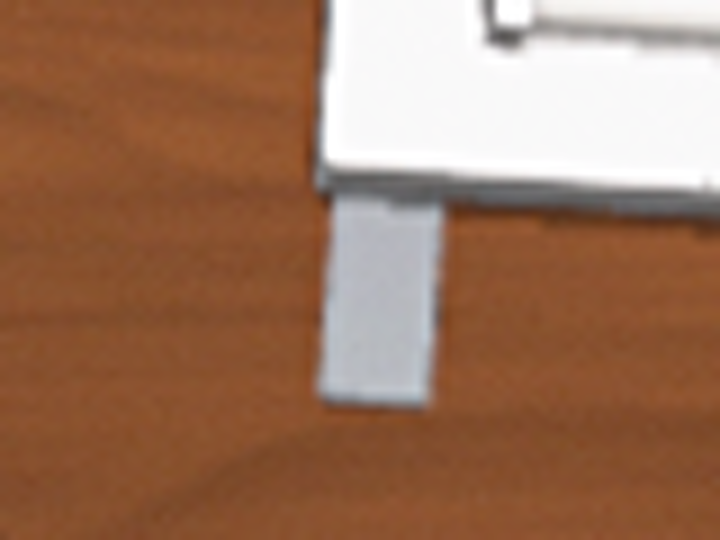

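View pics/side17.png

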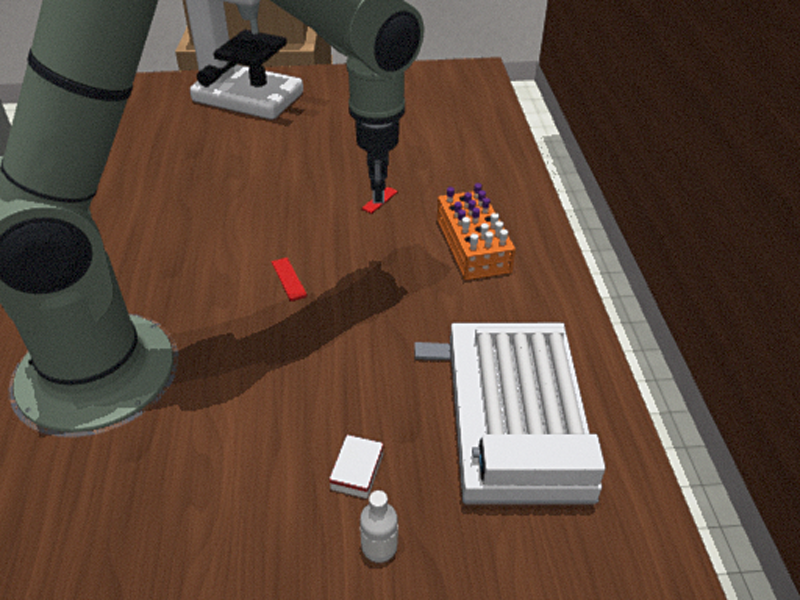

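```bash
python3 - <<'E'
from h import *
for n,sl in(("side",(slice(198,328),slice(280,396))),("top",(slice(75,175),slice(284,410)))):
    a,b=[cv2.cvtColor(cv2.imread(f"pics/raw_{n}{k}.png"),cv2.COLOR_BGR2GRAY)[sl].astype(np.float32) for k in(0,17)]
    if n=="side": a,b=a[:128],b[:128]
    else: a,b=a[:100,:120],b[:100,:120]
    print(n,cv2.phaseCorrelate(a,b),np.abs(a-b).mean())
print(bot.job_done())
E
```

```text
side ((0.03685839553648407, 0.06135382801588207), 0.9316532210757335) 4.3154635
top ((0.027554146423518944, -0.009082361363041969), 1.0016641054153443) 1.1394167
the job is handed in; nothing more can be done
None
```

The shims are in place, the mixer no longer rocks at that corner, and I handed the job in at about 26 s; no verdict came back.

- **Packer:** it lies under the stud, centred on it to about 1 mm across its width by both cameras. It reaches about 30 mm past the stud's axis.
- **Wedge:** it went in thin end first on top of the packer, with its thin end roughly 45 mm past the stud's axis. I let go of it and snugged it from the tail with the closed fingers, to about 7.3 N of push. The fingers were also pressing the tail down by about 3 N. I therefore put the load on the stud at about 3–6 N; this is worked out from the push, not measured directly.
- **Press test:** I held about 10 N on the corner for roughly 0.7 s. The ledge stayed at about 60 mm, with no dip against the 9–11 mm it dipped before. A sideways force of about 4 N also showed during the press.
- **Mixer position:** before-and-after images show it moved less than 0.1 pixel in both cameras, about 0.2 mm.
- **Everything else:** the rack, slide box, bottle and red look-alikes look undisturbed in the last side picture. I judged that by eye only.

**What went wrong:** the first grasp of the wedge closed on its top face. I opened, went 5.5 mm lower and gripped it properly. An early mixer-shift check read about 0.5 pixel on odd-sized crops; repeated on even-sized crops the shift vanished.

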